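# Square up a pack of blanks in the drilling jig

## Robot

A 6-joint arm with a two-finger parallel gripper is mounted at the origin on the work surface. World frame = base frame: x ahead of the robot, y to its left, z up, the work surface at z = 0. Lengths are in m, angles in rad, forces in N, time in s.
With the tool pointing down it reaches from about 0.3 to 0.875 m from the base axis. Payload 6.4 kg.
Tool frame: the origin (TCP) lies at the very end of the fingers, on their centre line; the grasp point (between the pads) lies 19 mm behind it (ctrl.tcp_to_grasp is the distance from the TCP to the grasp point, in m); z points along the fingers, y is the direction in which the jaws open and shut (so a half turn about z gives the same grasp; the last joint's range is limited). The gripper opens to 85 mm and grips with 20 to 120 N. Pads are 22 mm wide; open, the fingers measure 114 mm over their backs; the gripper's body (76 mm by 85 mm) begins 54 mm behind the grasp point. The pads swing forward as they close: fully open they stand 13 mm farther back than shut.
Start: joints at [-1.375, 0.181, 1.607, -0, 1.354, -0.206], TCP at [0.225, -0.529, 0.231] pointing down, gripper open.
Joint ranges: [-2.99, 2.99], [-0.89, 2.07], [0.3, 2.58], [-1.14, 4.28], [0, 2.63], [-3.12, 3.12]. Speed limits (rad/s): [2.57, 2.57, 3.01, 3.14, 3.14, 3.14].

## Interface

Orientations are given as a unit quaternion [w, x, y, z].
In Python, from bench import ctrl gives the robot as it stands. The module is installed in compiled form; this text tells all that it offers.
- The arm moves only by the tool drive_tool, never from a script. Its argument "deltas" is a list of rows, each an object with "slide": the shift along the tool's x, y, z as a fraction of full scale, a list of three; "delta_rot": the turn, a rotation vector about the tool's x, y, z as a fraction of full scale, a list of three; "hand": the opening, from 0 (shut) to 1 (fully open). In form: [{"slide": [tx, ty, tz], "delta_rot": [wx, wy, wz], "hand": hand}, ...]. A call has exactly 5 rows; each row shifts and turns the commanded pose from where the row before left it, along the tool's axes as they then stand; what a row does not reach is not made up. Full scale, the value 1, is 50 mm for a shift and 180 degrees for a turn. A row lasts 1/8 s, in which the tool goes at most 62.5 mm and 10.7 degrees, less where a joint would pass 70% of its speed; a pose out of reach is approached as far as the arm can. A call with a number of a shift or a turn outside -1 to 1 is refused whole. A call with a gripper value outside its range is refused whole. The fingers move at their own pace and stop on an object; the grip force is fixed at half the most. Time passes only in rows, so rows that do not move let the fingers close, or fill a call up. It gives the time, the measured TCP pose, the force and the opening at its end, in the units of the state.
- ctrl.get_obs(): the state, without advancing time (a new reading comes with each control period).
- ctrl.camera(name): name is "scene" or "top" or "wrist"; returns a dict with "frame" (420x560x3 uint8, red, green, blue), "mtx" (3x3 intrinsics, pixels), "R" (3x3) and "t" (3): a world point X has camera coordinates R X + t. Camera axes: x right, y down, z forward; pixel columns grow to the right and rows downward; lengths in m; the calibration is good to about 2 mm. A picture is of the moment at which its call begins. There is no depth.
- ctrl.hand_in(): hands the job in, once; it reports no verdict.
The state is a dict: "time_s": time; "q": joint angles; "dq": joint speeds; "joint_efforts": joint torques, N m; "eef_pos": TCP position; "eef_rot": TCP orientation; "wrist_force": force on the tool from outside, world axes, zero at the start; "torque": the same for the moment, N m; "opening": opening from 0.0 (shut) to 1.0 (fully open).
Only numpy, scipy, OpenCV 4.12 (cv2) and the standard library are available. Lean on these libraries where they do the work, as an engineer would, in place of code of your own. Each camera call takes 0.05 s, during which the arm holds its last target.

## Task

Swing the jig's hinged drilling template up and over until it rests against its back stop, then stack all the thin hardwood blanks that lie on the bench flat on the runners of the jig and tap the stack into the corner until every edge is flush with the two fences. Only then lower the template gently, held all the way and never dropped, onto its stop over the squared pack. Leave the other things on the bench where they are.

Things in the scene. Friction and masses are not known exactly. Their poses are not given: they have to be found in the camera images.
- jig: drilling jig, fixed to the bench: plywood bed 210 (its x) x 200 (its y), 18 thick; origin at the centre of its underside. Its x axis points away from the robot, y to the robot's left (turned up to 0.25 rad). Two fences on the bed form a corner, open towards -x and -y. The blanks lie on two runners on the bed. The template's 72 tall back stop stands on the bed at y = 81 to 95
- jig_corner (a point): inner corner of the two wooden fences, at the level of the runners' tops; 75, 25, 28 from the jig's origin; axes as the jig's. The fences rise 36 above this level. The far fence runs along -y from here for 107 (18 thick, on the +x side); the hinge-side fence runs along -x for 142 (14 thick, on the +y side)
- jig_home (a point): point at the level of the runners' tops under the centre of a blank lying in the corner, its 90 mm edge against the far fence, its 60 mm edge against the hinge-side fence; 45, -20, 28 from the jig's origin; axes as the jig's. The runners are 10 high, 18 wide, run along x from x=-99 to 73, at y=-49 and y=10 (centres, jig's origin), so fingertips can reach below the lowest blank
- jig_hinge (a point): middle of the template's hinge axis, which runs along the jig's x, behind the hinge-side fence; 45, 50, 72 from the jig's origin
- template (a joint): angle of the hinged template, rad: 0 = level, down on its stop (underside 68 above the bench, 10 clear of five blanks); grows as its free (-y) edge swings up and over towards +y; 1.85 = against the back stop, where it stays by its own weight. Let go below about 1.55 it falls shut (350 g, lightly damped, no spring)
- template_bar (a point): middle of the template's handle: a round steel bar 12 in diameter, 100 long, along the jig's x, 160 from the hinge axis in the plane of the aluminium plate (100 x 112 x 8). Struts join its ends to the plate and leave an opening 84 wide, 34 deep for a finger. The bar is 72 above the bench when down, about 226 when up
- blank1_c (a point): centre (half-way up) of a thin brown hardwood blank 60 (its x) x 90 (its y) x 6 thick, 28 g, lying flat on the bench to the robot's right; three to five are present, all alike; grasp it across its 60 mm width
- blank2_c (a point): centre (half-way up) of a thin brown hardwood blank 60 (its x) x 90 (its y) x 6 thick, 28 g, lying flat on the bench to the robot's right; three to five are present, all alike; grasp it across its 60 mm width
- blank3_c (a point): centre (half-way up) of a thin brown hardwood blank 60 (its x) x 90 (its y) x 6 thick, 28 g, lying flat on the bench to the robot's right; three to five are present, all alike; grasp it across its 60 mm width
- blank4_c (a point): centre (half-way up) of a thin brown hardwood blank 60 (its x) x 90 (its y) x 6 thick, 28 g, lying flat on the bench to the robot's right; three to five are present, all alike; grasp it across its 60 mm width
- blank5_c (a point): centre (half-way up) of a thin brown hardwood blank 60 (its x) x 90 (its y) x 6 thick, 28 g, lying flat on the bench to the robot's right; three to five are present, all alike; grasp it across its 60 mm width
- gouge: carving gouge with a wooden handle, 190 long, lying; not part of the job; origin at its underside
- stone: grey sharpening stone 150 x 50 x 22, lying; not part of the job; origin at its underside
- glue: white glue bottle 52 across, 130 tall, standing; not part of the job; origin at its underside
- offcut: pale wooden offcut 110 x 34 x 28, lying; not part of the job; origin at its underside
- rule: steel rule 160 x 25 x 4, lying; not part of the job; origin at its underside
- brush: brush 180 long, lying; not part of the job; origin at its underside
Mind the look-alikes: they are no part of the job. Leave any turquoise look-alike of the part that bears blank5_c alone.

How it is judged:
By the outcome, as a careful person would: the job done as asked, in the order asked, and still so for the second after the job is handed in, with the robot touching nothing.
Of blank1, blank2, blank3, blank4, blank5 only 3 to 5 are there at a start; the rules pass over those that are not, and their reading is None.
At some moment in a run one of blank1, blank2, blank3, blank4, blank5 may be knocked a few centimetres aside while the robot is not near it.
It also fails if it takes over 210 s, if anything falls off the work surface, if the arm or the gripper's body presses on something with over 40 N, if the wrist force passes 120 N, or if a joint passes its speed limit or range.

## Working session

There is one attempt and no reset: what is moved stays moved. The work goes in short steps, Python scripts to look and compute and a tool call to move; the robot and the scene stay as the last step left them, time stands still between calls to the robot, and variables do not carry over. Pictures are saved under pics/ and viewed, and the job is handed in when it is done.

Besides the shell and the picture viewer there is one more tool, called after "Request:" as name(argument=value, ...), one argument or row to a line, values as JSON. drive_tool: Moves the arm, as the interface text tells. Its arguments: {"type":"object","properties":{"deltas":{"type":"array","items":{"type":"object","properties":{"slide":{"type":"array","items":{"type":"number"}},"delta_rot":{"type":"array","items":{"type":"number"}},"hand":{"type":"number"}}}}},"required":["deltas"]}

```bash
mkdir -p pics; ls
python3 - <<'E'
from bench import ctrl
import cv2
o=ctrl.get_obs(); print(o, ctrl.tcp_to_grasp)
for n in("scene","top","wrist"):
    c=ctrl.camera(n); cv2.imwrite(f"pics/{n}0.png",c["frame"][:,:,::-1]); print(n,c["mtx"].round(1).tolist(),c["R"].round(4).tolist(),c["t"].round(4).tolist())
E
```

```text
pics
{'time_s': 0.0, 'q': array([-1.37530207e+00,  1.81539872e-01,  1.60803262e+00, -1.35182601e-05,
        1.35379012e+00, -2.06319406e-01]), 'dq': array([0.00018119, 0.00072259, 0.0004566 , 0.00134979, 0.00216624,
       0.00055848]), 'joint_efforts': array([ 3.86422953e-04, -4.44872725e+01, -3.51335549e+01, -1.88787812e-04,
        9.09669092e-03, -1.62850000e-05]), 'eef_pos': array([ 0.22476593, -0.52863839,  0.23037292]), 'eef_rot': array([-8.85002708e-04,  9.79885340e-01,  1.99559355e-01, -1.80921812e-06]), 'wrist_force': array([-0.51824557,  0.23341603, -0.0277361 ]), 'torque': array([-0.060157  ,  0.01345691,  0.02550018]), 'opening': 0.9990130528431542} 0.0187
scene [[530.7, 0.0, 283.0], [0.0, 530.7, 199.8], [0.0, 0.0, 1.0]] [[0.6386, 0.7696, -0.0009], [0.4482, -0.3728, -0.8125], [-0.6256, 0.5184, -0.583]] [-0.3506, -0.1921, 1.8068]
top [[538.2, 0.0, 283.0], [0.0, 538.2, 211.6], [0.0, 0.0, 1.0]] [[-0.0112, -0.9999, 0.0023], [-0.9946, 0.0109, -0.1036], [0.1036, -0.0035, -0.9946]] [-0.0208, 0.5317, 1.6733]
wrist [[298.4, 0.0, 278.3], [0.0, 298.4, 215.9], [0.0, 0.0, 1.0]] [[0.3909, -0.9204, -0.0013], [-0.8886, -0.3778, 0.2601], [-0.2399, -0.1005, -0.9656]] [-0.5735, -0.0332, 0.3785]
```

View pics/top0.png

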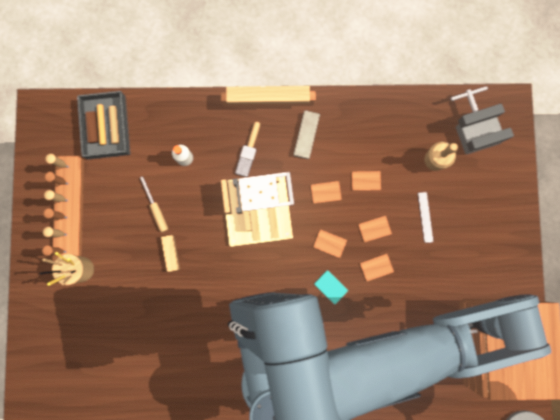

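View pics/scene0.png

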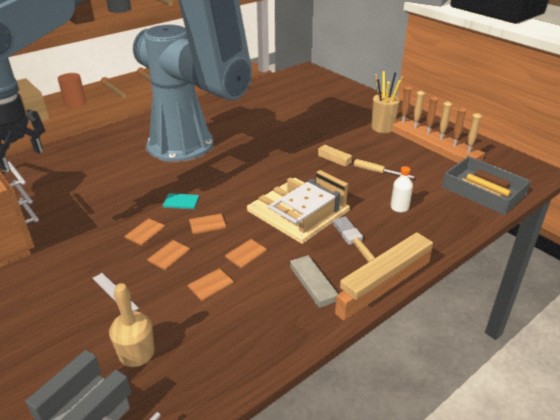

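View pics/wrist0.png

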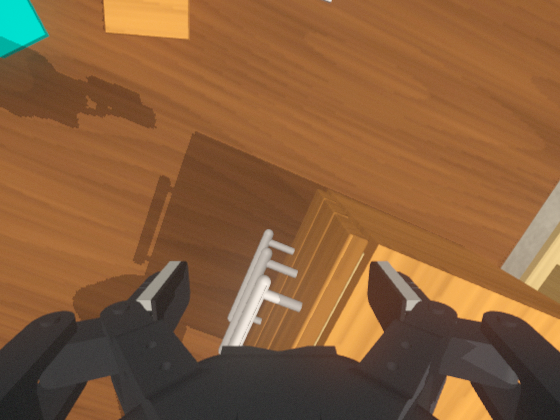

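The top view shows five brown blanks near (326,192), (367,181), (375,229), (331,243) and (377,267). The turquoise look-alike is at (331,287) and stays untouched. The jig is around (259,208), with the template's white plate and bar on it. Next I'll measure them.

```bash
cat > h.py <<'E'
from bench import ctrl
import cv2, numpy as np
from scipy.spatial.transform import Rotation as Ro
def cast(c,uv,z):
    uv=np.atleast_2d(uv).astype(float)
    d=np.c_[(uv[:,0]-c["mtx"][0,2])/c["mtx"][0,0],(uv[:,1]-c["mtx"][1,2])/c["mtx"][1,1],np.ones(len(uv))]
    d=d@c["R"]; o=-c["R"].T@c["t"]
    return (o+d*((z-o[2])/d[:,2])[:,None])
def proj(c,X):
    p=np.atleast_2d(X)@c["R"].T+c["t"]; p=p@c["mtx"].T; return p[:,:2]/p[:,2:]
def blanks(c,z=0.006,amin=150,lo=(4,140,150),hi=(14,225,255)):
    hsv=cv2.cvtColor(c["frame"],cv2.COLOR_RGB2HSV)
    m=cv2.inRange(hsv,lo,hi)
    m=cv2.morphologyEx(m,cv2.MORPH_CLOSE,np.ones((3,3)))
    out=[]
    for k in cv2.findContours(m,cv2.RETR_EXTERNAL,cv2.CHAIN_APPROX_NONE)[0]:
        if cv2.contourArea(k)<amin: continue
        P=cast(c,k[:,0],z)[:,:2]
        (cx,cy),(w,h),a=cv2.minAreaRect((P*1000).astype(np.float32))
        if w>h: a+=90; w,h=h,w     # a: direction of short side
        a=(a+90)%180-90
        out.append((k[:,0].mean(0).round().tolist(),round(cx,1),round(cy,1),round(w,1),round(h,1),round(a,1)))
    return out
def state():
    o=ctrl.get_obs(); q=o["eef_rot"]; R=Ro.from_quat([q[1],q[2],q[3],q[0]]).as_matrix()
    return o,R
E
python3 - <<'E'
from h import *
c=ctrl.camera("top")
hsv=cv2.cvtColor(c["frame"],cv2.COLOR_RGB2HSV)
for p in [(326,188),(367,181),(375,231),(331,287),(300,250)]: print(hsv[p[1],p[0]])
for b in blanks(c): print(b)
cr=c["frame"][160:260,210:310]; cv2.imwrite("pics/jig0.png",cv2.resize(cr,(600,600),interpolation=cv2.INTER_CUBIC)[:,:,::-1])
cr=c["frame"][160:300,295:415]; cv2.imwrite("pics/bl0.png",cv2.resize(cr,(600,700)[:2],interpolation=cv2.INTER_CUBIC)[:600,:,::-1])
c=ctrl.camera("scene")
cr=c["frame"][160:250,235:365]; cv2.imwrite("pics/jig0s.png",cv2.resize(cr,(780,540),interpolation=cv2.INTER_CUBIC)[:,:,::-1])
E
```

```text
[ 15 133 249]
[ 13 143 238]
[ 13 142 243]
[ 88 137 236]
[ 11 139 143]
([488.0, 343.0], 119.2, -672.9, 55.3, 70.6, 3.7)
([532.0, 364.0], 90.7, -763.5, 239.0, 305.2, 86.3)
([377.0, 267.0], 353.6, -321.9, 68.9, 98.4, 18.4)
([55.0, 246.0], 432.2, 701.8, 56.4, 76.0, 1.7)
([323.0, 241.0], 441.3, -153.3, 71.9, 147.4, -25.0)
([375.0, 228.0], 477.2, -320.1, 72.8, 99.6, 17.0)
([331.0, 212.0], 531.1, -175.5, 27.1, 118.0, 1.8)
([58.0, 216.0], 526.0, 702.4, 76.9, 93.1, 89.4)
([328.0, 192.0], 598.5, -177.3, 72.4, 122.3, 7.6)
([162.0, 171.0], 669.9, 363.5, 16.0, 190.7, 5.2)
([357.0, 176.0], 637.4, -251.3, 86.7, 238.6, 1.4)
([70.0, 197.0], 563.7, 677.5, 125.8, 324.0, -89.4)
```

View pics/jig0.png

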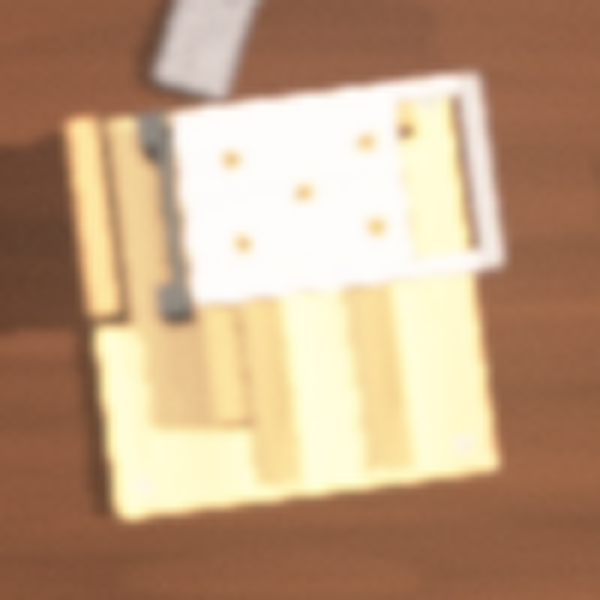

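View pics/jig0s.png

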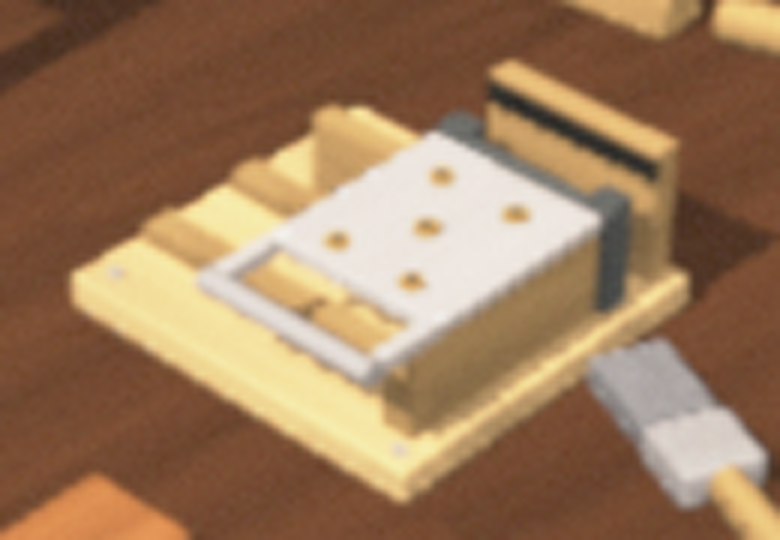

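View pics/bl0.png

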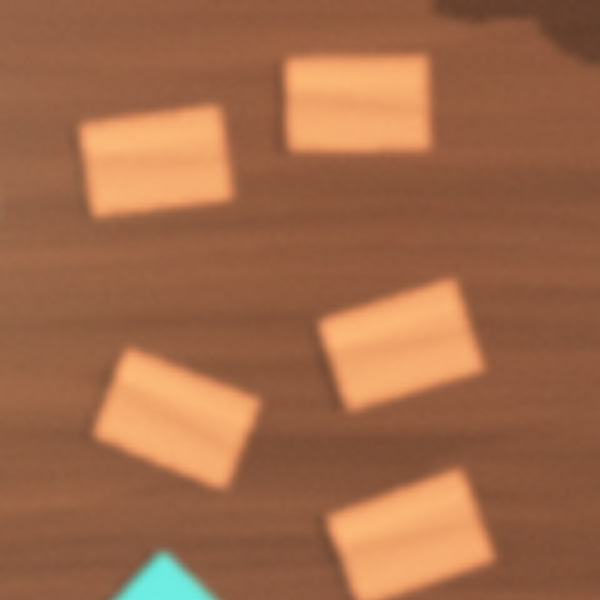

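The crop shows the jig with its template down. The plate is white, its bar is on the right (-y) at about crop px (480,170), and the back stop is on the left. I'll fit the jig's pose and the blanks now.

```bash
cat >> h.py <<'E'
def topblanks(c=None):
    c=c or ctrl.camera("top")
    hsv=cv2.cvtColor(c["frame"],cv2.COLOR_RGB2HSV)
    m=cv2.inRange(hsv,(9,110,205),(17,190,255)); m[:, :300]=0; m[:150]=0; m[290:]=0; m[:,410:]=0
    out=[]
    for k in cv2.findContours(m,cv2.RETR_EXTERNAL,cv2.CHAIN_APPROX_NONE)[0]:
        if cv2.contourArea(k)<250: continue
        P=cast(c,k[:,0],0.006)[:,:2]
        (cx,cy),(w,h),a=cv2.minAreaRect((P*1000).astype(np.float32))
        if w>h: a+=90; w,h=h,w
        a=(a+90)%180-90
        out.append([round(v,1) for v in (cx,cy,w,h,a)])
    return out
E
python3 - <<'E'
from h import *
c=ctrl.camera("top")
print(topblanks(c))
hsv=cv2.cvtColor(c["frame"],cv2.COLOR_RGB2HSV)[165:250,215:300]
m=(hsv[:,:,2]>150).astype(np.uint8)*255
cv2.imwrite("pics/m.png",cv2.resize(m,None,fx=6,fy=6))
# bed corners by hand in crop px/6
for u,v,jx,jy in [(118,519,-105,100),(499,467,-105,-100),(98,326,None,None)]:
    print(cast(c,[(210+u/6-.4,160+v/6-.4)],0.018)*1000,jx,jy)
for u,v in [(173,113),(480,72),(508,266),(190,305)]: print(cast(c,[(210+u/6-.4,160+v/6-.4)],0.076)*1000)
s=ctrl.camera("scene")
for u,v in [(72,275),(405,485),(690,265)]: print("s",cast(s,[(235+u/6-.4,160+v/6-.4)],0.018)*1000)
E
```

```text
[[353.6, -321.2, 60.4, 90.7, 18.7], [430.9, -174.6, 61.0, 91.4, -22.5], [476.0, -318.8, 60.5, 90.5, 16.9], [596.4, -164.9, 61.0, 91.6, 7.0], [633.1, -295.3, 58.7, 90.8, -0.6]]
[[424.77041528 144.12763139  18.        ]] -105 100
[[449.92001756 -56.65421203  18.        ]] -105 -100
[[526.9230041 154.6258584  18.       ]] None None
[[630.8613054  110.02315271  76.        ]]
[[650.54735301 -48.29456262  76.        ]]
[[549.67433329 -61.38860325  76.        ]]
[[531.35743845 101.58538326  76.        ]]
s [[452.68259838 -52.52712863  18.        ]]
s [[666.08826739 -33.46275076  18.        ]]
s [[631.49397857 174.80934212  18.        ]]
```

```bash
cat >> h.py <<'E'
PSI=0.124; ORG=np.array([541.3,56.2,0])
def j2w(p): 
    c,s=np.cos(PSI),np.sin(PSI); return np.array([[c,-s,0],[s,c,0],[0,0,1]])@np.asarray(p,float)+ORG
def w2j(p):
    c,s=np.cos(PSI),np.sin(PSI); return np.array([[c,s,0],[-s,c,0],[0,0,1]])@(np.asarray(p,float)-ORG)
def Rdown(phi,tilt=0):   # tool down, tool x at yaw phi; tilt about tool x
    return Ro.from_euler('z',phi).as_matrix()@np.diag([1,-1,-1.])@Ro.from_euler('x',tilt).as_matrix()
def plan(wps,pose=None,step=48):
    """wps: list of (xyz mm, R, nrows or None). prints rounded rows"""
    if pose is None:
        o,R=state(); p=o["eef_pos"]*1000
    else: p,R=pose
    rows=[]
    for t,Rt,n in wps:
        if Rt is None: Rt=R
        rv=Ro.from_matrix(R.T@Rt).as_rotvec()
        need=max(np.ceil(np.linalg.norm(np.asarray(t)-p)/step),np.ceil(np.degrees(np.linalg.norm(rv))/10),1)
        n=int(n or need)
        p0=p.copy();R0=R.copy()
        for i in range(1,n+1):
            pt=p0+(np.asarray(t)-p0)*i/n
            d=np.round(R.T@(pt-p)/50,3)
            rvi=Ro.from_matrix(R.T@(R0@Ro.from_rotvec(rv*i/n).as_matrix())).as_rotvec()
            r=np.round(rvi/np.pi,4)
            p=p+R@(d*50); R=R@Ro.from_rotvec(r*np.pi).as_matrix()
            rows.append((d.tolist(),r.tolist()))
    for i,r in enumerate(rows): print(i,r)
    print("end",p.round(1), "R z",R[:,2].round(3))
    return p,R
def jaws_for(a_deg,phi_now=None):
    """tool yaw phi so that tool y lies along direction a_deg (mod 180), tool y=(sin,-cos)phi -> phi=a+90"""
    ph=np.radians(a_deg+90); return (ph+np.pi/2)%np.pi-np.pi/2
def st():
    o,R=state(); print("t",round(o["time_s"],2),"pos",(o["eef_pos"]*1000).round(1),"phi",round(np.arctan2(R[1,0],R[0,0]),3),"z",R[:,2].round(3),"F",o["wrist_force"].round(1),"op",round(o["opening"],3),"q6",o["q"].round(2))
E
python3 - <<'E'
from h import *
st()
plan([([600,-47,240],Rdown(PSI),None)])
E
```

```text
t 0.35 pos [ 224.9 -529.1  231.1] phi 0.402 z [-0.  0. -1.] F [-0.1  0.  -0.3] op 0.996 q6 [-1.38  0.18  1.61  0.    1.35 -0.21]
0 ([0.821, -0.457, -0.013], [-0.0, -0.0, 0.0068])
1 ([0.811, -0.474, -0.014], [-0.0, -0.0, 0.0068])
2 ([0.801, -0.492, -0.013], [-0.0, -0.0, 0.0068])
3 ([0.791, -0.508, -0.014], [-0.0, -0.0, 0.0068])
4 ([0.779, -0.526, -0.013], [-0.0001, -0.0, 0.0068])
5 ([0.768, -0.542, -0.014], [0.0, -0.0, 0.0068])
6 ([0.756, -0.558, -0.013], [0.0, -0.0, 0.0068])
7 ([0.744, -0.574, -0.014], [0.0, -0.0, 0.0068])
8 ([0.731, -0.59, -0.014], [0.0, -0.0, 0.0068])
9 ([0.719, -0.605, -0.013], [-0.0, -0.0, 0.0068])
10 ([0.706, -0.621, -0.014], [-0.0, -0.0, 0.0068])
11 ([0.692, -0.635, -0.014], [-0.0, -0.0, 0.0068])
12 ([0.678, -0.65, -0.013], [-0.0, -0.0, 0.0068])
end [600. -47. 240.] R z [ 0.  0. -1.]
```

Request:
drive_tool(
  deltas=[
    {"slide": [0.82, -0.46, -0.01], "delta_rot": [0, 0, 0.007], "hand": 1},
    {"slide": [0.81, -0.47, -0.01], "delta_rot": [0, 0, 0.007], "hand": 1},
    {"slide": [0.8, -0.49, -0.01], "delta_rot": [0, 0, 0.007], "hand": 1},
    {"slide": [0.79, -0.51, -0.01], "delta_rot": [0, 0, 0.007], "hand": 1},
    {"slide": [0.78, -0.53, -0.01], "delta_rot": [0, 0, 0.007], "hand": 1},
  ],
)

```text
time_s: 0.98
eef_pos: [0.37, -0.3426, 0.234]
eef_rot: [0.0, 0.989, 0.145, 0.0]
wrist_force: [0.8, 0.0, -0.5]
opening: 1.002
```

Request:
drive_tool(
  deltas=[
    {"slide": [0.77, -0.54, -0.02], "delta_rot": [0, 0, 0.007], "hand": 1},
    {"slide": [0.76, -0.56, -0.02], "delta_rot": [0, 0, 0.007], "hand": 1},
    {"slide": [0.74, -0.57, -0.02], "delta_rot": [0, 0, 0.007], "hand": 1},
    {"slide": [0.73, -0.59, -0.02], "delta_rot": [0, 0, 0.007], "hand": 1},
    {"slide": [0.72, -0.6, -0.02], "delta_rot": [0, 0, 0.007], "hand": 1},
  ],
)

```text
time_s: 1.6
eef_pos: [0.5154, -0.1582, 0.239]
eef_rot: [0.0, 0.996, 0.09, 0.0]
wrist_force: [0.3, -0.4, -0.1]
opening: 1.003
```

Run:
```python
from h import *
st()
plan([([600,-47,240],Rdown(PSI),None)])
c=ctrl.camera("wrist"); cv2.imwrite("pics/w1.png",c["frame"][:,:,::-1])
```

```text
t 1.6 pos [ 515.4 -158.2  239. ] phi 0.181 z [ 0. -0. -1.] F [ 0.3 -0.4 -0.1] op 1.003 q6 [-0.52  0.09  1.69 -0.    1.36  0.87]
0 ([0.689, -0.627, -0.007], [0.0, -0.0, 0.0061])
1 ([0.676, -0.641, -0.006], [0.0001, -0.0001, 0.006])
2 ([0.664, -0.653, -0.007], [-0.0, -0.0, 0.0061])
end [600. -47. 240.] R z [ 0.  0. -1.]
```

View pics/w1.png

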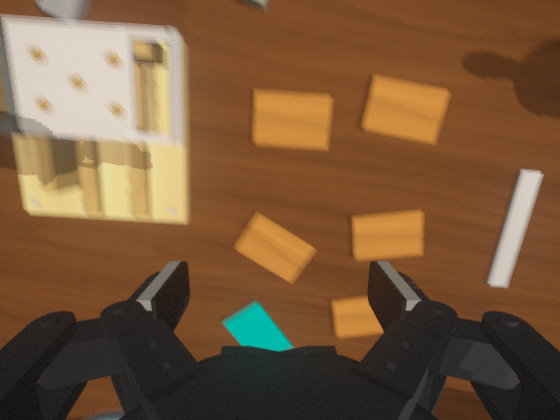

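The wrist view shows the five blanks, the turquoise piece and the jig (top left, bed corners at about (28,213) and (188,220)). I'll move to the jig and look again.

Request:
drive_tool(
  deltas=[
    {"slide": [-0.16, -0.68, 0], "delta_rot": [0, 0, 0.006], "hand": 1},
    {"slide": [-0.16, -0.68, 0], "delta_rot": [0, 0, 0.006], "hand": 1},
    {"slide": [-0.16, -0.68, 0], "delta_rot": [0, 0, 0.006], "hand": 1},
    {"slide": [0, 0, 0], "delta_rot": [0, 0, 0], "hand": 1},
    {"slide": [0, 0, 0], "delta_rot": [0, 0, 0], "hand": 1},
  ],
)

```text
time_s: 2.28
eef_pos: [0.4746, -0.0632, 0.2391]
eef_rot: [0.0, 0.998, 0.063, 0.0]
wrist_force: [-0.3, 0.2, 0.9]
opening: 1.002
```

Run:
```python
from h import *
st()
c=ctrl.camera("wrist"); cv2.imwrite("pics/w2.png",c["frame"][:,:,::-1])
for p in [(-105,-100,18),(105,-100,18),(-105,100,18),(-5,-110,72),(95,-110,72),(75,25,64)]:
    print(p,proj(c,j2w(p)/1000).round(1))
```

```text
t 2.27 pos [474.6 -63.2 239.1] phi 0.126 z [ 0.001 -0.001 -1.   ] F [-0.3  0.2  0.9] op 1.002 q6 [-0.38 -0.05  1.83 -0.    1.36  1.06]
(-105, -100, 18) [[270.5 209.7]]
(105, -100, 18) [[269.5  19.8]]
(-105, 100, 18) [[111.2 209.5]]
(-5, -110, 72) [[278.7 125.2]]
(95, -110, 72) [[278.9  10. ]]
(75, 25, 64) [[136.8  37.2]]
```

View pics/w2.png

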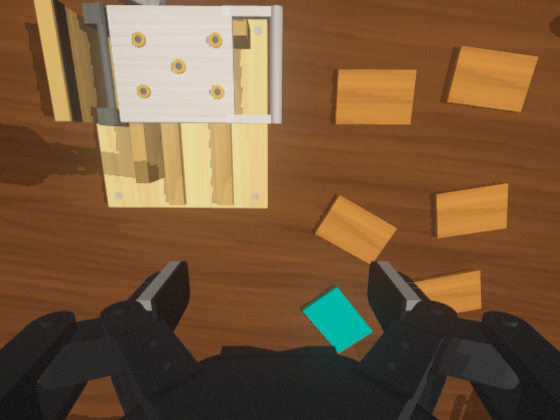

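```bash
sed -i 's/^PSI=.*/PSI=0.124; ORG=np.array([542.1,58.0,0])/' h.py
python3 - <<'E'
from h import *
b=j2w([45,-110,0]); print(b)
plan([([b[0],b[1],150],Rdown(PSI),None),([b[0],b[1],110],Rdown(PSI),None)])
E
```

```text
[600.35955515 -45.58969173   0.        ]
0 ([0.635, -0.011, 0.445], [0.0, -0.0, 0.0001])
1 ([0.634, -0.011, 0.445], [0.0001, -0.0001, 0.0001])
2 ([0.635, -0.011, 0.445], [0.0, -0.0, 0.0001])
3 ([0.635, -0.011, 0.445], [0.0001, -0.0, 0.0])
4 ([-0.0, -0.0, 0.8], [-0.0, -0.0, 0.0])
end [600.4 -45.6 110. ] R z [ 0.  0. -1.]
```

Request:
drive_tool(
  deltas=[
    {"slide": [0.635, -0.01, 0.44], "delta_rot": [0, 0, 0], "hand": 0.3},
    {"slide": [0.635, -0.01, 0.44], "delta_rot": [0, 0, 0], "hand": 0.3},
    {"slide": [0.635, -0.01, 0.44], "delta_rot": [0, 0, 0], "hand": 0.3},
    {"slide": [0.635, -0.01, 0.44], "delta_rot": [0, 0, 0], "hand": 0.3},
    {"slide": [0, 0, 0.6], "delta_rot": [0, 0, 0], "hand": 0.3},
  ],
)

```text
time_s: 2.95
eef_pos: [0.6028, -0.0463, 0.1202]
eef_rot: [0.0, 0.998, 0.062, 0.001]
wrist_force: [-0.4, -0.0, -0.1]
opening: 0.302
```

Run:
```python
from h import *
st()
c=ctrl.camera("wrist"); cv2.imwrite("pics/w3.png",c["frame"][:,:,::-1])
o,R=state(); g=o["eef_pos"]
print("tcp px",proj(c,g), "barexp",proj(c,np.array([j2w([-5,-110,72]),j2w([95,-110,72])])/1000))
c=ctrl.camera("scene"); cv2.imwrite("pics/s3.png",cv2.resize(c["frame"][120:250,220:380],(800,650))[:600,:,::-1])
```

```text
t 2.95 pos [602.8 -46.3 120.2] phi 0.125 z [ 0.003 -0.001 -1.   ] F [-0.4 -0.  -0.1] op 0.302 q6 [-0.27  0.36  1.62 -0.    1.16  1.17]
tcp px [[277.28694903 269.78315747]] barexp [[277.89164722 305.56507481]
 [277.9402552  165.58669556]]
```

View pics/w3.png

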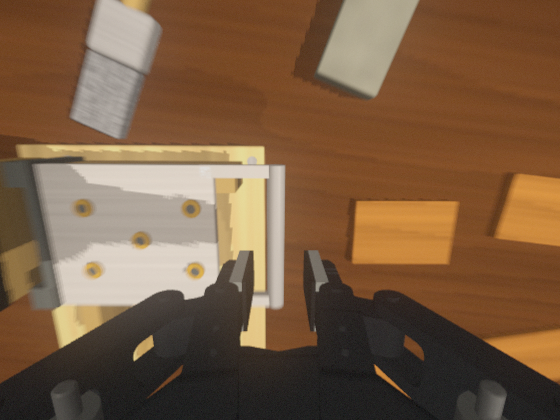

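View pics/s3.png

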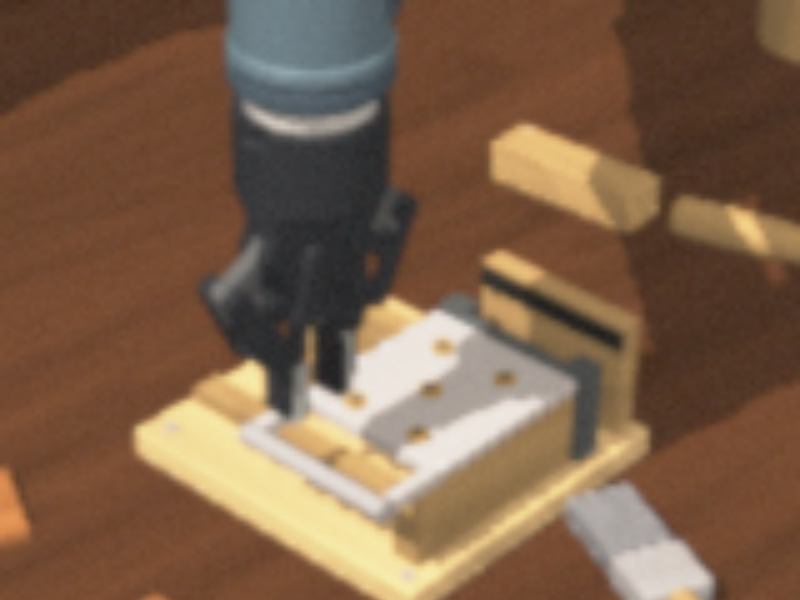

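The wrist picture shows the bar at u 268–285, between the fingers (tips at u 254 and 305). The left finger is over the opening, so I'll descend.

Request:
drive_tool(
  deltas=[
    {"slide": [-0.04, -0.02, 0.4], "delta_rot": [0, 0, 0], "hand": 0.3},
    {"slide": [0, 0, 0.5], "delta_rot": [0, 0, 0], "hand": 0.3},
    {"slide": [0, 0, 0.43], "delta_rot": [0, 0, 0], "hand": 0.3},
    {"slide": [0, 0, 0], "delta_rot": [0, 0, 0], "hand": 0.3},
    {"slide": [0, 0, 0], "delta_rot": [0, 0, 0], "hand": 0.3},
  ],
)

```text
time_s: 3.68
eef_pos: [0.5989, -0.0449, 0.0558]
eef_rot: [0.0, 0.998, 0.062, 0.001]
wrist_force: [0.0, 0.3, 0.3]
opening: 0.304
```

Request:
drive_tool(
  deltas=[
    {"slide": [0, 0, 0], "delta_rot": [0, 0, 0], "hand": 0.1},
    {"slide": [0, 0, 0], "delta_rot": [0, 0, 0], "hand": 0.05},
    {"slide": [0, 0, 0], "delta_rot": [0, 0, 0], "hand": 0},
    {"slide": [0, 0, 0], "delta_rot": [0, 0, 0], "hand": 0},
    {"slide": [0, 0, 0], "delta_rot": [0, 0, 0], "hand": 0},
  ],
)

```text
time_s: 4.3
eef_pos: [0.5991, -0.0447, 0.0561]
eef_rot: [0.001, 0.998, 0.063, 0.001]
wrist_force: [-2.0, -1.0, 7.1]
opening: 0.119
```

Run:
```python
from h import *
st(); print(w2j(state()[0]["eef_pos"]*1000))
```

```text
t 4.3 pos [599.1 -44.7  56.1] phi 0.125 z [ 0.003 -0.001 -1.   ] F [-2.  -1.   7.1] op 0.119 q6 [-0.27  0.44  1.66 -0.    1.04  1.17]
[  43.83986987 -108.95100456   56.07528535]
```

Request:
drive_tool(
  deltas=[
    {"slide": [0, -0.012, -0.279], "delta_rot": [0, 0, 0], "hand": 0},
    {"slide": [0, -0.036, -0.277], "delta_rot": [0, 0, 0], "hand": 0},
    {"slide": [0, -0.06, -0.273], "delta_rot": [0, 0, 0], "hand": 0},
    {"slide": [0, -0.084, -0.266], "delta_rot": [0, 0, 0], "hand": 0},
    {"slide": [0, -0.107, -0.258], "delta_rot": [0, 0, 0], "hand": 0},
  ],
)

```text
time_s: 4.92
eef_pos: [0.5974, -0.0309, 0.1236]
eef_rot: [0.002, 0.998, 0.062, 0.002]
wrist_force: [3.2, -6.5, -1.4]
opening: 0.113
```

Run:
```python
from h import *
st(); print(w2j(state()[0]["eef_pos"]*1000), w2j(state()[0]["wrist_force"]+ORG))
t=np.radians(np.arange(25,109.5,6)); y=160*np.cos(t); z=160*np.sin(t)
for a,dy,dz in zip(np.degrees(t)[1:],np.diff(y)/50,-np.diff(z)/50): print(round(a),round(dy,3),round(dz,3))
```

```text
t 4.92 pos [597.4 -30.9 123.6] phi 0.125 z [ 0.003 -0.003 -1.   ] F [ 3.2 -6.5 -1.4] op 0.113 q6 [-0.25  0.34  1.64 -0.    1.16  1.2 ]
[ 43.82759437 -95.07780054 123.56403611] [ 2.40790725 -6.86572102 -1.44147813]
31 -0.157 -0.296
37 -0.187 -0.278
43 -0.215 -0.257
49 -0.241 -0.233
55 -0.264 -0.206
61 -0.284 -0.177
67 -0.301 -0.147
73 -0.315 -0.115
79 -0.325 -0.081
85 -0.332 -0.047
91 -0.335 -0.012
97 -0.334 0.023
103 -0.33 0.058
109 -0.322 0.092
```

Request:
drive_tool(
  deltas=[
    {"slide": [0, -0.157, -0.296], "delta_rot": [0, 0, 0], "hand": 0},
    {"slide": [0, -0.187, -0.278], "delta_rot": [0, 0, 0], "hand": 0},
    {"slide": [0, -0.215, -0.257], "delta_rot": [0, 0, 0], "hand": 0},
    {"slide": [0, -0.241, -0.233], "delta_rot": [0, 0, 0], "hand": 0},
    {"slide": [0, -0.264, -0.206], "delta_rot": [0, 0, 0], "hand": 0},
  ],
)

```text
time_s: 5.55
eef_pos: [0.5915, 0.0196, 0.1896]
eef_rot: [0.004, 0.998, 0.062, 0.003]
wrist_force: [-0.8, -11.7, 9.6]
opening: 0.11
```

Request:
drive_tool(
  deltas=[
    {"slide": [0, -0.284, -0.177], "delta_rot": [0, 0, 0], "hand": 0},
    {"slide": [0, -0.301, -0.147], "delta_rot": [0, 0, 0], "hand": 0},
    {"slide": [0, -0.315, -0.115], "delta_rot": [0, 0, 0], "hand": 0},
    {"slide": [0, -0.325, -0.081], "delta_rot": [0, 0, 0], "hand": 0},
    {"slide": [0, -0.332, -0.047], "delta_rot": [0, 0, 0], "hand": 0},
  ],
)

```text
time_s: 6.18
eef_pos: [0.582, 0.1, 0.2179]
eef_rot: [0.001, 0.998, 0.062, 0.004]
wrist_force: [2.6, -2.6, 6.7]
opening: 0.111
```

Run:
```python
from h import *
st(); p=w2j(state()[0]["eef_pos"]*1000);print(p, w2j(state()[0]["wrist_force"]+ORG))
t=np.radians([85,90,95,100,103,106]); y=160*np.cos(t); z=160*np.sin(t)
for a,dy,dz in zip(np.degrees(t)[1:],np.diff(y)/50,-np.diff(z)/50): print(round(a),round(dy,3),round(dz,3))
c=ctrl.camera("scene"); cv2.imwrite("pics/s4.png",cv2.resize(c["frame"][90:250,220:380],(600,600))[:600,:,::-1])
```

```text
t 6.17 pos [582.  100.  217.9] phi 0.125 z [ 0.007 -0.002 -1.   ] F [ 2.6 -2.6  6.7] op 0.111 q6 [-0.03  0.22  1.59 -0.    1.33  1.42]
[ 44.76661323  36.71954826 217.90630124] [ 2.2400599  -2.85953629  6.66262762]
90 -0.279 -0.012
95 -0.279 0.012
100 -0.277 0.036
103 -0.164 0.033
106 -0.162 0.042
```

View pics/s4.png

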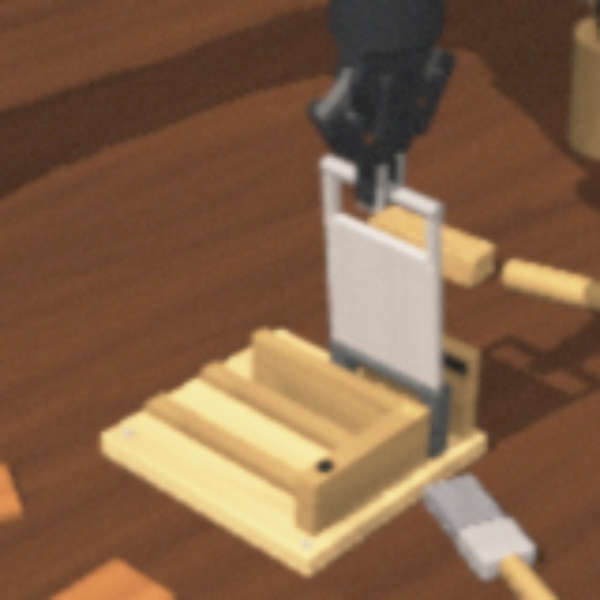

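The template stands nearly vertical and the bar is still held. I'll carry it on to the back stop.

Request:
drive_tool(
  deltas=[
    {"slide": [0, -0.279, -0.012], "delta_rot": [0, 0, 0], "hand": 0},
    {"slide": [0, -0.279, 0.012], "delta_rot": [0, 0, 0], "hand": 0},
    {"slide": [0, -0.277, 0.036], "delta_rot": [0, 0, 0], "hand": 0},
    {"slide": [0, -0.164, 0.033], "delta_rot": [0, 0, 0], "hand": 0},
    {"slide": [0, -0.1, 0.025], "delta_rot": [0, 0, 0], "hand": 0},
  ],
)

```text
time_s: 6.85
eef_pos: [0.5752, 0.1558, 0.2118]
eef_rot: [0.0, 0.998, 0.063, 0.004]
wrist_force: [6.2, 1.5, 3.8]
opening: 0.112
```

Run:
```python
from h import *
st(); p=w2j(state()[0]["eef_pos"]*1000);print(p, w2j(state()[0]["wrist_force"]+ORG))
```

```text
t 6.85 pos [575.2 155.8 211.8] phi 0.126 z [ 0.007  0.    -1.   ] F [6.2 1.5 3.8] op 0.112 q6 [ 0.07  0.24  1.58 -0.    1.32  1.51]
[ 44.91420622  92.95273781 211.82135965] [6.33019255 0.75691982 3.79516008]
```

Request:
drive_tool(
  deltas=[
    {"slide": [0, -0.04, 0.01], "delta_rot": [0, 0, 0], "hand": 0},
    {"slide": [0, 0, 0], "delta_rot": [0, 0, 0], "hand": 0},
    {"slide": [0, 0, 0], "delta_rot": [0, 0, 0], "hand": 0.3},
    {"slide": [0, 0, 0], "delta_rot": [0, 0, 0], "hand": 0.35},
    {"slide": [0, 0, 0], "delta_rot": [0, 0, 0], "hand": 0.35},
  ],
)

```text
time_s: 7.48
eef_pos: [0.572, 0.1572, 0.2082]
eef_rot: [-0.0, 0.998, 0.063, -0.001]
wrist_force: [-0.8, 0.3, 0.1]
opening: 0.352
```

Run:
```python
from h import *
st(); p=w2j(state()[0]["eef_pos"]*1000);print(p, w2j(state()[0]["wrist_force"]+ORG))
```

```text
t 7.47 pos [572.  157.2 208.2] phi 0.125 z [-0.001 -0.    -1.   ] F [-0.8  0.3  0.1] op 0.352 q6 [0.07 0.24 1.58 0.   1.32 1.51]
[ 41.9208006   94.71394103 208.20917799] [-0.7245945   0.4066291   0.06251132]
```

The template is released against its stop. I'll rise and head for the first blank at (431,-175). It is brown, seen at top px (331,243), and clearly not the turquoise one at (331,287).

Run:
```python
from h import *
b=topblanks(); print(b)
plan([([572,157.2,265],None,None),([431,-174.6,110],Rdown(jaws_for(-22.5)),8)])
c=ctrl.camera("scene"); cv2.imwrite("pics/s5.png",cv2.resize(c["frame"][90:250,220:380],(600,600))[:600,:,::-1])
```

```text
[[353.4, -321.2, 59.7, 91.0, 19.2], [430.7, -174.4, 60.9, 91.4, -23.1], [476.0, -318.8, 60.5, 90.5, 16.9], [596.1, -165.1, 60.9, 91.6, 7.6], [633.1, -295.3, 58.7, 90.8, -0.6]]
0 ([-0.001, -0.0, -0.568], [0.0, 0.0, 0.0])
1 ([-0.002, -0.0, -0.568], [0.0, 0.0, 0.0])
2 ([-0.453, 0.779, 0.388], [-0.0, 0.0, -0.0419])
3 ([-0.551, 0.713, 0.388], [-0.0001, 0.0001, -0.0419])
4 ([-0.641, 0.634, 0.388], [0.0, 0.0, -0.0419])
5 ([-0.717, 0.544, 0.388], [-0.0, 0.0001, -0.0418])
6 ([-0.784, 0.446, 0.388], [-0.0, -0.0, -0.0419])
7 ([-0.835, 0.339, 0.387], [-0.0001, 0.0, -0.0419])
8 ([-0.872, 0.227, 0.388], [0.0, 0.0001, -0.0419])
9 ([-0.894, 0.11, 0.388], [-0.0, -0.0, -0.0419])
end [ 431.  -174.6  110. ] R z [-0.  0. -1.]
```

View pics/s5.png

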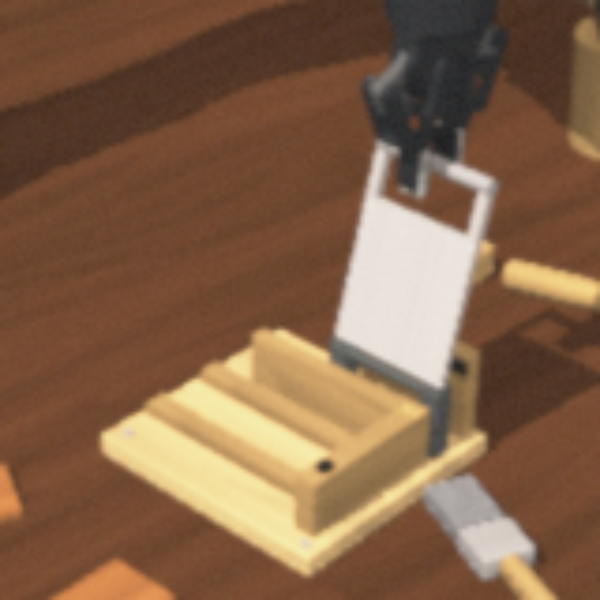

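The template leans back on its stop and the fingers are clear of the bar.

Request:
drive_tool(
  deltas=[
    {"slide": [0, 0, -0.57], "delta_rot": [0, 0, 0], "hand": 0.35},
    {"slide": [0, 0, -0.57], "delta_rot": [0, 0, 0], "hand": 0.35},
    {"slide": [-0.45, 0.78, 0.2], "delta_rot": [0, 0, -0.042], "hand": 1},
    {"slide": [-0.55, 0.71, 0.3], "delta_rot": [0, 0, -0.042], "hand": 1},
    {"slide": [-0.64, 0.63, 0.4], "delta_rot": [0, 0, -0.042], "hand": 1},
  ],
)

```text
time_s: 8.2
eef_pos: [0.5195, 0.032, 0.2206]
eef_rot: [0.0, 0.966, 0.26, 0.001]
wrist_force: [1.1, 0.2, -0.1]
opening: 0.962
```

Request:
drive_tool(
  deltas=[
    {"slide": [-0.72, 0.54, 0.4], "delta_rot": [0, 0, -0.042], "hand": 1},
    {"slide": [-0.78, 0.45, 0.4], "delta_rot": [0, 0, -0.042], "hand": 1},
    {"slide": [-0.83, 0.34, 0.4], "delta_rot": [0, 0, -0.042], "hand": 1},
    {"slide": [-0.87, 0.23, 0.5], "delta_rot": [0, 0, -0.042], "hand": 1},
    {"slide": [-0.89, 0.11, 0.5], "delta_rot": [0, 0, -0.042], "hand": 1},
  ],
)

```text
time_s: 8.82
eef_pos: [0.4321, -0.1754, 0.1101]
eef_rot: [0.0, 0.829, 0.559, 0.0]
wrist_force: [0.9, -0.3, 0.0]
opening: 0.998
```

Run:
```python
from h import *
st()
plan([([431,-174.6,40],Rdown(jaws_for(-22.5)),2),([431,-174.6,12],Rdown(jaws_for(-22.5)),1)])
```

```text
t 8.82 pos [ 432.1 -175.4  110.1] phi 1.185 z [ 0.001 -0.    -1.   ] F [ 0.9 -0.3  0. ] op 0.998 q6 [-0.64  0.09  1.98  0.    1.07 -0.26]
0 ([0.003, -0.014, 0.701], [0.0001, 0.0, 0.0011])
1 ([0.003, -0.014, 0.702], [0.0001, 0.0001, 0.0012])
2 ([0.0, 0.0, 0.56], [0.0, -0.0, -0.0])
end [ 431.  -174.6   12. ] R z [ 0.  0. -1.]
```

Request:
drive_tool(
  deltas=[
    {"slide": [0, -0.01, 0.7], "delta_rot": [0, 0, 0.002], "hand": 0.8},
    {"slide": [0, -0.01, 0.7], "delta_rot": [0, 0, 0], "hand": 0.8},
    {"slide": [0, 0, 0.6], "delta_rot": [0, 0, 0], "hand": 0.8},
    {"slide": [0, 0, 0.1], "delta_rot": [0, 0, 0], "hand": 0.8},
    {"slide": [0, 0, 0], "delta_rot": [0, 0, 0], "hand": 0.8},
  ],
)

```text
time_s: 9.45
eef_pos: [0.432, -0.1738, 0.006]
eef_rot: [-0.0, 0.832, 0.554, 0.0]
wrist_force: [0.3, 0.2, 0.6]
opening: 0.801
```

Run:
```python
from h import *
st()
c=ctrl.camera("wrist"); cv2.imwrite("pics/w6.png",c["frame"][:,:,::-1])
```

```text
t 9.45 pos [ 432.  -173.8    6. ] phi 1.175 z [-0.  0. -1.] F [0.3 0.2 0.6] op 0.801 q6 [-0.64  0.29  2.01  0.    0.84 -0.24]
```

View pics/w6.png

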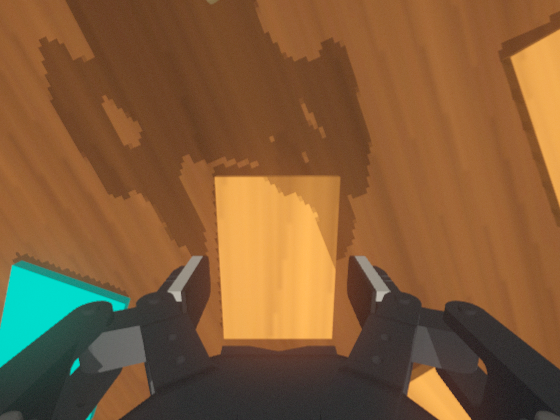

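The blank (px 215–340) lies centred between the pads, and the turquoise corner at (128,298) is clear. I'll lower gradually until I feel contact.

Request:
drive_tool(
  deltas=[
    {"slide": [0, 0, 0.06], "delta_rot": [0, 0, 0], "hand": 0.78},
    {"slide": [0, 0, 0.03], "delta_rot": [0, 0, 0], "hand": 0.78},
    {"slide": [0, 0, 0.03], "delta_rot": [0, 0, 0], "hand": 0.78},
    {"slide": [0, 0, 0], "delta_rot": [0, 0, 0], "hand": 0.78},
    {"slide": [0, 0, 0], "delta_rot": [0, 0, 0], "hand": 0.78},
  ],
)

```text
time_s: 10.12
eef_pos: [0.4318, -0.1737, -0.0004]
eef_rot: [0.0, 0.832, 0.554, 0.0]
wrist_force: [0.1, -0.2, -0.5]
opening: 0.778
```

Request:
drive_tool(
  deltas=[
    {"slide": [0, 0, 0.04], "delta_rot": [0, 0, 0], "hand": 0.78},
    {"slide": [0, 0, 0.02], "delta_rot": [0, 0, 0], "hand": 0.78},
    {"slide": [0, 0, 0], "delta_rot": [0, 0, 0], "hand": 0.78},
    {"slide": [0, 0, 0], "delta_rot": [0, 0, 0], "hand": 0.78},
    {"slide": [0, 0, 0], "delta_rot": [0, 0, 0], "hand": 0.78},
  ],
)

```text
time_s: 10.75
eef_pos: [0.4318, -0.1737, -0.0034]
eef_rot: [0.0, 0.832, 0.554, 0.0]
wrist_force: [0.5, -0.1, 0.4]
opening: 0.784
```

Request:
drive_tool(
  deltas=[
    {"slide": [0, 0, 0.03], "delta_rot": [0, 0, 0], "hand": 0.76},
    {"slide": [0, 0, 0.02], "delta_rot": [0, 0, 0], "hand": 0.76},
    {"slide": [0, 0, 0], "delta_rot": [0, 0, 0], "hand": 0.76},
    {"slide": [0, 0, 0], "delta_rot": [0, 0, 0], "hand": 0.76},
    {"slide": [0, 0, 0], "delta_rot": [0, 0, 0], "hand": 0.76},
  ],
)

```text
time_s: 11.38
eef_pos: [0.4318, -0.1737, -0.0059]
eef_rot: [0.0, 0.832, 0.554, 0.0]
wrist_force: [0.0, -0.4, -0.4]
opening: 0.761
```

Request:
drive_tool(
  deltas=[
    {"slide": [0, 0, 0], "delta_rot": [0, 0, 0], "hand": 0.72},
    {"slide": [0, 0, 0], "delta_rot": [0, 0, 0], "hand": 0.6},
    {"slide": [0, 0, 0], "delta_rot": [0, 0, 0], "hand": 0.5},
    {"slide": [0, 0, 0], "delta_rot": [0, 0, 0], "hand": 0.5},
    {"slide": [0, 0, 0], "delta_rot": [0, 0, 0], "hand": 0.5},
  ],
)

```text
time_s: 12.0
eef_pos: [0.4327, -0.1742, -0.0045]
eef_rot: [0.001, 0.832, 0.554, 0.0]
wrist_force: [-2.1, 1.6, 14.2]
opening: 0.68
```

Run:
```python
from h import *
st()
c=ctrl.camera("wrist"); cv2.imwrite("pics/w7.png",c["frame"][:,:,::-1])
```

```text
t 12.0 pos [ 432.7 -174.2   -4.5] phi 1.175 z [ 0.001 -0.001 -1.   ] F [-2.1  1.6 14.2] op 0.68 q6 [-0.64  0.31  2.01  0.    0.81 -0.24]
```

View pics/w7.png

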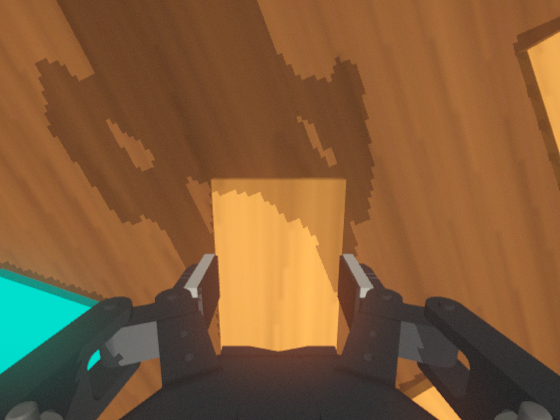

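The first blank is gripped (opening 0.68, about 58 mm). Its grasp needs a TCP height of about -4 mm. I'll place it on the runners at jig (8,-24), which keeps the far finger clear of the fence.

```bash
cat >> h.py <<'E'
PL=j2w([8,-24,0]); PHP=PSI+np.pi/2
E
python3 - <<'E'
from h import *
print(PL)
plan([([432.7,-174.2,40],None,1),([PL[0],PL[1],90],Rdown(PHP),5),([PL[0],PL[1],45],Rdown(PHP),1),([PL[0],PL[1],25],Rdown(PHP),1)])
E
```

```text
[553.00695413  35.17373549   0.        ]
0 ([0.001, 0.001, -0.889], [0.0, 0.0, 0.0])
1 ([0.958, 0.121, -0.2], [0.0001, 0.0, -0.0331])
2 ([0.941, 0.22, -0.2], [0.0001, 0.0001, -0.0331])
3 ([0.912, 0.317, -0.201], [0.0, 0.0, -0.0331])
4 ([0.875, 0.409, -0.2], [0.0001, 0.0001, -0.0331])
5 ([0.828, 0.498, -0.2], [0.0001, 0.0, -0.0331])
6 ([-0.0, -0.0, 0.9], [0.0, 0.0, -0.0])
7 ([-0.0, -0.0, 0.4], [0.0, 0.0, -0.0])
end [553.   35.2  25. ] R z [ 0. -0. -1.]
```

Request:
drive_tool(
  deltas=[
    {"slide": [0, 0, -0.3], "delta_rot": [0, 0, 0], "hand": 0.5},
    {"slide": [0, 0, -0.6], "delta_rot": [0, 0, 0], "hand": 0.5},
    {"slide": [0.96, 0.12, -0.2], "delta_rot": [0, 0, -0.033], "hand": 0.5},
    {"slide": [0.94, 0.22, -0.2], "delta_rot": [0, 0, -0.033], "hand": 0.5},
    {"slide": [0.91, 0.32, -0.2], "delta_rot": [0, 0, -0.033], "hand": 0.5},
  ],
)

```text
time_s: 12.68
eef_pos: [0.5049, -0.0471, 0.0702]
eef_rot: [0.0, 0.736, 0.677, 0.0]
wrist_force: [-0.5, -0.0, -0.2]
opening: 0.674
```

Request:
drive_tool(
  deltas=[
    {"slide": [0.87, 0.41, -0.2], "delta_rot": [0, 0, -0.033], "hand": 0.5},
    {"slide": [0.83, 0.5, -0.2], "delta_rot": [0, 0, -0.033], "hand": 0.5},
    {"slide": [0, 0, 0.5], "delta_rot": [0, 0, 0], "hand": 0.5},
    {"slide": [0, 0, 0], "delta_rot": [0, 0, 0], "hand": 0.5},
    {"slide": [0, 0, 0], "delta_rot": [0, 0, 0], "hand": 0.5},
  ],
)

```text
time_s: 13.3
eef_pos: [0.5524, 0.035, 0.0645]
eef_rot: [-0.0, 0.663, 0.749, -0.0]
wrist_force: [0.7, -0.2, -0.2]
opening: 0.678
```

Run:
```python
from h import *
st()
c=ctrl.camera("wrist"); cv2.imwrite("pics/w8.png",c["frame"][:,:,::-1])
plan([([PL[0],PL[1],45],Rdown(PHP),1),([PL[0],PL[1],25],Rdown(PHP),1)])
```

```text
t 13.3 pos [552.4  35.   64.5] phi 1.692 z [-0.  0. -1.] F [ 0.7 -0.2 -0.2] op 0.678 q6 [-0.15  0.34  1.78 -0.    1.02 -0.27]
0 ([0.007, 0.006, 0.397], [0.0002, 0.0001, -0.0009])
1 ([-0.0, 0.0, 0.4], [-0.0, -0.0, 0.0])
end [553.   35.2  25. ] R z [-0.  0. -1.]
```

View pics/w8.png

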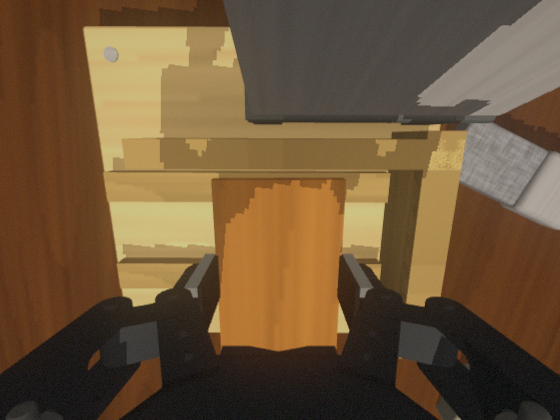

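The held blank is aligned with the jig: its edge is at v 178, near the hinge-side fence at v 172, and the far fence is to the right at u≈385. I'll lower it.

Request:
drive_tool(
  deltas=[
    {"slide": [0, 0, 0.4], "delta_rot": [0, 0, 0], "hand": 0.5},
    {"slide": [0, 0, 0.3], "delta_rot": [0, 0, 0], "hand": 0.5},
    {"slide": [0, 0, 0.08], "delta_rot": [0, 0, 0], "hand": 0.5},
    {"slide": [0, 0, 0.02], "delta_rot": [0, 0, 0], "hand": 0.5},
    {"slide": [0, 0, 0], "delta_rot": [0, 0, 0], "hand": 0.5},
  ],
)

```text
time_s: 13.98
eef_pos: [0.553, 0.0353, 0.0246]
eef_rot: [0.0, 0.663, 0.749, 0.0]
wrist_force: [0.2, 0.3, 0.5]
opening: 0.675
```

Run:
```python
from h import *
st(); c=ctrl.camera("wrist"); print("cam jig",w2j(-c["R"].T@c["t"]*1000), topblanks())
```

```text
t 13.97 pos [553.   35.3  24.6] phi 1.693 z [ 0.001 -0.    -1.   ] F [0.2 0.3 0.5] op 0.675 q6 [-0.15  0.41  1.79  0.    0.94 -0.27]
cam jig [  8.16841054  42.77112335 167.40141351] [[353.6, -321.2, 60.4, 90.7, 18.7], [476.0, -318.8, 60.5, 90.5, 16.9], [596.1, -165.3, 60.9, 91.1, 7.6], [633.1, -295.3, 58.7, 90.8, -0.6]]
```

Request:
drive_tool(
  deltas=[
    {"slide": [0, 0, 0.02], "delta_rot": [0, 0, 0], "hand": 0.75},
    {"slide": [0, 0, 0], "delta_rot": [0, 0, 0], "hand": 0.82},
    {"slide": [0, 0, 0], "delta_rot": [0, 0, 0], "hand": 0.82},
    {"slide": [0, 0, -0.5], "delta_rot": [0, 0, 0], "hand": 0.82},
    {"slide": [0, 0, -0.9], "delta_rot": [0, 0, 0], "hand": 0.82},
  ],
)

```text
time_s: 14.7
eef_pos: [0.5508, 0.0356, 0.092]
eef_rot: [-0.002, 0.663, 0.749, -0.001]
wrist_force: [-0.2, -0.7, -0.3]
opening: 0.819
```

Run:
```python
from h import *
st(); 
c=ctrl.camera("wrist"); cv2.imwrite("pics/w9.png",c["frame"][:,:,::-1])
R=Rdown(jaws_for(7.6))
plan([([596.1,-165.1,75],R,4),([596.1,-165.1,35],R,1),([596.1,-165.1,6],R,1),([596.1,-165.1,-4],R,1)])
```

```text
t 14.7 pos [550.8  35.6  92. ] phi 1.693 z [-0.004  0.001 -1.   ] F [-0.2 -0.7 -0.3] op 0.819 q6 [-0.15  0.3   1.77 -0.    1.08 -0.27]
0 ([-1.018, 0.078, 0.125], [0.0002, -0.0008, 0.2492])
1 ([-0.667, 0.773, 0.126], [0.0002, -0.0008, 0.2492])
2 ([0.074, 1.018, 0.127], [0.0002, -0.0009, 0.2492])
3 ([0.77, 0.67, 0.125], [0.0003, -0.0008, 0.2492])
4 ([0.0, 0.0, 0.8], [-0.0, 0.0, -0.0])
5 ([0.0, 0.0, 0.58], [-0.0, 0.0, -0.0])
6 ([0.0, 0.0, 0.2], [-0.0, 0.0, -0.0])
end [ 596.1 -165.1   -4. ] R z [ 0.  0. -1.]
```

View pics/w9.png

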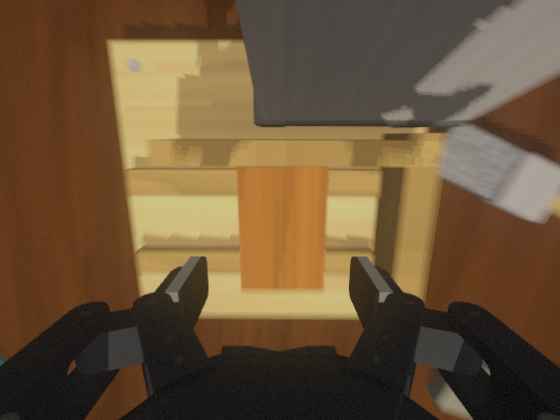

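The blank lies flat on the runners (u 238–327, v 167–290). The next one is the brown blank at (596,-165).

```bash
cat >> h.py <<'E'
def jaws_for(a_deg): return np.radians(a_deg+90)
def place(p,z): 
    return plan([(p[0:2]+[70],None,2),([PL[0],PL[1],100],Rdown(PHP),5),([PL[0],PL[1],z+40],Rdown(PHP),1),([PL[0],PL[1],z],Rdown(PHP),1)])
def pick(x,y,a,n=5):
    R=Rdown(jaws_for(a)); return plan([([x,y,75],R,n),([x,y,35],R,1),([x,y,6],R,1),([x,y,-4],R,1)])
E
python3 - <<'E'
from h import *
pick(596.1,-165.2,7.6)
E
```

```text
0 ([-0.815, 0.062, 0.1], [0.0004, 0.0001, -0.0006])
1 ([-0.815, 0.061, 0.099], [0.0004, 0.0001, -0.0007])
2 ([-0.815, 0.059, 0.099], [0.0004, 0.0001, -0.0006])
3 ([-0.815, 0.058, 0.099], [0.0005, 0.0002, -0.0007])
4 ([-0.816, 0.056, 0.098], [0.0004, 0.0001, -0.0006])
5 ([0.0, 0.0, 0.8], [-0.0, -0.0, -0.0])
6 ([0.0, 0.0, 0.58], [-0.0, -0.0, -0.0])
7 ([0.0, 0.0, 0.2], [-0.0, -0.0, -0.0])
end [ 596.1 -165.2   -4. ] R z [-0.  0. -1.]
```

Request:
drive_tool(
  deltas=[
    {"slide": [-0.815, 0.06, 0], "delta_rot": [0, 0, -0.001], "hand": 0.82},
    {"slide": [-0.815, 0.06, 0], "delta_rot": [0, 0, -0.001], "hand": 0.82},
    {"slide": [-0.815, 0.06, 0.1], "delta_rot": [0, 0, 0], "hand": 0.82},
    {"slide": [-0.815, 0.06, 0.2], "delta_rot": [0, 0, 0], "hand": 0.82},
    {"slide": [-0.815, 0.06, 0.2], "delta_rot": [0, 0, 0], "hand": 0.82},
  ],
)

```text
time_s: 15.38
eef_pos: [0.5935, -0.1663, 0.0679]
eef_rot: [0.0, 0.66, 0.751, 0.0]
wrist_force: [0.1, 1.4, 0.3]
opening: 0.821
```

Run:
```python
from h import *
st(); pick(596.1,-165.2,7.6,1)
c=ctrl.camera("wrist"); print([b for b in [0]]);
```

```text
t 15.38 pos [ 593.5 -166.3   67.9] phi 1.699 z [ 0.001 -0.    -1.   ] F [0.1 1.4 0.3] op 0.821 q6 [-0.47  0.46  1.61  0.    1.07 -0.59]
0 ([0.014, 0.054, -0.142], [0.0002, 0.0001, -0.0013])
1 ([0.0, 0.0, 0.8], [-0.0, -0.0, -0.0])
2 ([0.0, 0.0, 0.58], [-0.0, -0.0, -0.0])
3 ([0.0, 0.0, 0.2], [-0.0, -0.0, -0.0])
end [ 596.1 -165.2   -4. ] R z [-0.  0. -1.]
[0]
```

Request:
drive_tool(
  deltas=[
    {"slide": [0.01, 0.05, 0.6], "delta_rot": [0, 0, -0.001], "hand": 0.8},
    {"slide": [0, 0, 0.55], "delta_rot": [0, 0, 0], "hand": 0.8},
    {"slide": [0, 0, 0.2], "delta_rot": [0, 0, 0], "hand": 0.8},
    {"slide": [0, 0, 0.08], "delta_rot": [0, 0, 0], "hand": 0.77},
    {"slide": [0, 0, 0], "delta_rot": [0, 0, 0], "hand": 0.75},
  ],
)

```text
time_s: 16.05
eef_pos: [0.5961, -0.1642, -0.0027]
eef_rot: [0.001, 0.659, 0.752, 0.0]
wrist_force: [-0.7, -0.4, -0.2]
opening: 0.752
```

Request:
drive_tool(
  deltas=[
    {"slide": [0, 0, 0], "delta_rot": [0, 0, 0], "hand": 0.7},
    {"slide": [0, 0, 0], "delta_rot": [0, 0, 0], "hand": 0.6},
    {"slide": [0, 0, 0], "delta_rot": [0, 0, 0], "hand": 0.5},
    {"slide": [0, 0, 0], "delta_rot": [0, 0, 0], "hand": 0.5},
    {"slide": [0, 0, 0], "delta_rot": [0, 0, 0], "hand": 0.5},
  ],
)

```text
time_s: 16.68
eef_pos: [0.5967, -0.1644, -0.0015]
eef_rot: [0.001, 0.659, 0.752, 0.0]
wrist_force: [-2.1, 0.8, 5.7]
opening: 0.668
```

Run:
```python
from h import *
st(); place((state()[0]["eef_pos"]*1000).tolist(),30.5)
```

```text
t 16.68 pos [ 596.7 -164.4   -1.5] phi 1.703 z [ 0.002 -0.001 -1.   ] F [-2.1  0.8  5.7] op 0.668 q6 [-0.46  0.57  1.62  0.    0.96 -0.59]
0 ([-0.001, 0.001, -0.715], [0.0, 0.0, 0.0])
1 ([-0.001, 0.002, -0.715], [0.0, 0.0, 0.0])
2 ([0.814, -0.068, -0.121], [0.0001, 0.0001, 0.0005])
3 ([0.815, -0.069, -0.121], [0.0002, 0.0001, 0.0005])
4 ([0.814, -0.071, -0.121], [0.0001, 0.0001, 0.0005])
5 ([0.814, -0.072, -0.12], [0.0001, 0.0, 0.0005])
6 ([0.814, -0.073, -0.12], [0.0002, 0.0001, 0.0005])
7 ([-0.0, -0.0, 0.59], [-0.0, 0.0, -0.0])
8 ([0.0, -0.0, 0.8], [-0.0, 0.0, -0.0])
end [553.   35.2  30.5] R z [-0. -0. -1.]
```

Request:
drive_tool(
  deltas=[
    {"slide": [0, 0, -0.5], "delta_rot": [0, 0, 0], "hand": 0.5},
    {"slide": [0, 0, -0.8], "delta_rot": [0, 0, 0], "hand": 0.5},
    {"slide": [0.4, -0.035, -0.4], "delta_rot": [0, 0, 0], "hand": 0.5},
    {"slide": [0.85, -0.07, -0.2], "delta_rot": [0, 0, 0], "hand": 0.5},
    {"slide": [0.85, -0.07, 0], "delta_rot": [0, 0, 0.001], "hand": 0.5},
  ],
)

```text
time_s: 17.3
eef_pos: [0.5741, -0.0607, 0.0938]
eef_rot: [0.002, 0.661, 0.751, 0.001]
wrist_force: [0.5, 0.4, -0.4]
opening: 0.668
```

Request:
drive_tool(
  deltas=[
    {"slide": [0.85, -0.07, 0], "delta_rot": [0, 0, 0.001], "hand": 0.5},
    {"slide": [0.8, -0.07, 0], "delta_rot": [0, 0, 0], "hand": 0.5},
    {"slide": [0.32, -0.03, 0.2], "delta_rot": [0, 0, 0], "hand": 0.5},
    {"slide": [0, 0, 0.4], "delta_rot": [0, 0, 0], "hand": 0.5},
    {"slide": [0, 0, 0], "delta_rot": [0, 0, 0], "hand": 0.5},
  ],
)

```text
time_s: 17.92
eef_pos: [0.551, 0.0354, 0.0601]
eef_rot: [-0.001, 0.661, 0.75, -0.001]
wrist_force: [0.7, 0.4, 0.0]
opening: 0.666
```

Run:
```python
from h import *
st(); plan([([PL[0],PL[1],33.5],Rdown(PHP),1)])
c=ctrl.camera("wrist"); cv2.imwrite("pics/w10.png",c["frame"][:,:,::-1])
```

```text
t 17.93 pos [551.   35.4  60.1] phi 1.696 z [-0.003  0.    -1.   ] F [0.7 0.4 0. ] op 0.666 q6 [-0.15  0.35  1.78 -0.    1.01 -0.28]
0 ([-0.01, 0.041, 0.532], [-0.001, -0.0002, 0.0005])
end [553.   35.1  33.5] R z [ 0. -0. -1.]
```

View pics/w10.png

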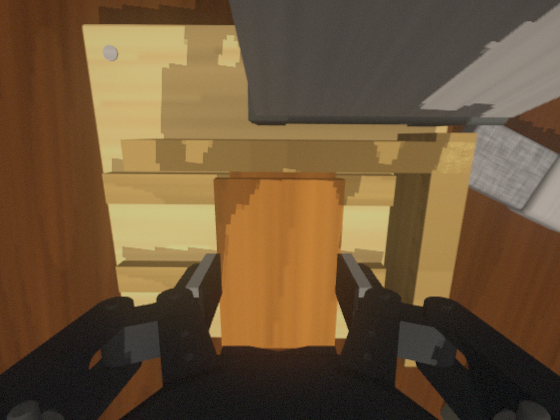

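Request:
drive_tool(
  deltas=[
    {"slide": [0, 0.04, 0.35], "delta_rot": [0, 0, 0], "hand": 0.5},
    {"slide": [0, 0, 0.16], "delta_rot": [0, 0, 0], "hand": 0.5},
    {"slide": [0, 0, 0.03], "delta_rot": [0, 0, 0], "hand": 0.5},
    {"slide": [0, 0, 0], "delta_rot": [0, 0, 0], "hand": 0.5},
    {"slide": [0, 0, 0], "delta_rot": [0, 0, 0], "hand": 0.5},
  ],
)

```text
time_s: 18.6
eef_pos: [0.5546, 0.0357, 0.035]
eef_rot: [0.0, 0.661, 0.75, 0.0]
wrist_force: [0.3, 0.9, 0.0]
opening: 0.662
```

Request:
drive_tool(
  deltas=[
    {"slide": [0, 0, 0], "delta_rot": [0, 0, 0], "hand": 0.75},
    {"slide": [0, 0, 0], "delta_rot": [0, 0, 0], "hand": 0.82},
    {"slide": [0, 0, 0], "delta_rot": [0, 0, 0], "hand": 0.82},
    {"slide": [0, 0, -0.4], "delta_rot": [0, 0, 0], "hand": 0.82},
    {"slide": [0, 0, -0.8], "delta_rot": [0, 0, 0], "hand": 0.82},
  ],
)

```text
time_s: 19.23
eef_pos: [0.5525, 0.036, 0.0935]
eef_rot: [-0.002, 0.661, 0.75, -0.001]
wrist_force: [0.4, -0.7, -0.2]
opening: 0.822
```

Run:
```python
from h import *
st(); b=topblanks(); print(b)
b=[x for x in b if x[0]>600][0]
pick(b[0],b[1],b[4],6)
c=ctrl.camera("wrist"); cv2.imwrite("pics/w11.png",c["frame"][:,:,::-1])
```

```text
t 19.23 pos [552.5  36.   93.5] phi 1.696 z [-0.004  0.001 -1.   ] F [ 0.4 -0.7 -0.2] op 0.822 q6 [-0.15  0.3   1.76  0.    1.08 -0.27]
[[353.6, -321.2, 60.4, 90.7, 18.7], [476.0, -318.8, 60.5, 90.5, 16.9], [633.1, -295.3, 58.7, 90.8, -0.6]]
0 ([-1.126, 0.113, 0.086], [0.0003, 0.0001, 0.0072])
1 ([-1.123, 0.139, 0.086], [0.0003, 0.0, 0.0072])
2 ([-1.12, 0.165, 0.086], [0.0003, 0.0001, 0.0073])
3 ([-1.115, 0.19, 0.086], [0.0003, 0.0001, 0.0072])
4 ([-1.111, 0.215, 0.084], [0.0003, 0.0, 0.0072])
5 ([-1.106, 0.241, 0.085], [0.0003, 0.0001, 0.0072])
6 ([-0.0, -0.0, 0.8], [0.0, -0.0, 0.0])
7 ([-0.0, -0.0, 0.58], [0.0, -0.0, 0.0])
8 ([-0.0, -0.0, 0.2], [0.0, -0.0, 0.0])
end [ 633.1 -295.3   -4. ] R z [ 0.  0. -1.]
```

View pics/w11.png

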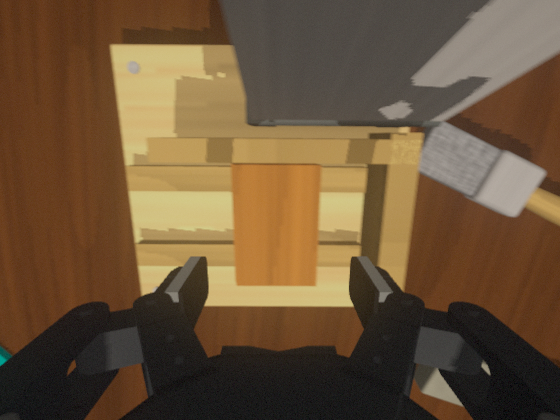

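Two blanks are stacked (u 232–321). The next one is at (633,-295).

Request:
drive_tool(
  deltas=[
    {"slide": [-0.96, 0.1, 0], "delta_rot": [0, 0, 0.006], "hand": 0.82},
    {"slide": [-0.96, 0.12, 0], "delta_rot": [0, 0, 0.006], "hand": 0.82},
    {"slide": [-0.96, 0.14, 0.05], "delta_rot": [0, 0, 0.006], "hand": 0.82},
    {"slide": [-0.96, 0.16, 0.1], "delta_rot": [0, 0, 0.006], "hand": 0.82},
    {"slide": [-0.95, 0.18, 0.15], "delta_rot": [0, 0, 0.006], "hand": 0.82},
  ],
)

```text
time_s: 19.95
eef_pos: [0.6102, -0.2014, 0.079]
eef_rot: [-0.0, 0.696, 0.718, 0.0]
wrist_force: [0.5, 0.2, -1.5]
opening: 0.821
```

Run:
```python
from h import *
st(); pick(633.1,-295.3,-0.6,2)
```

```text
t 19.95 pos [ 610.2 -201.4   79. ] phi 1.601 z [ 0.  0. -1.] F [ 0.5  0.2 -1.5] op 0.821 q6 [-0.5   0.49  1.53  0.    1.12 -0.53]
0 ([-0.946, 0.2, 0.04], [0.0, -0.0, 0.0065])
1 ([-0.942, 0.22, 0.039], [0.0, -0.0, 0.0065])
2 ([0.0, -0.0, 0.8], [0.0, -0.0, 0.0])
3 ([0.0, -0.0, 0.58], [0.0, -0.0, 0.0])
4 ([0.0, -0.0, 0.2], [0.0, -0.0, 0.0])
end [ 633.1 -295.3   -4. ] R z [ 0.  0. -1.]
```

Request:
drive_tool(
  deltas=[
    {"slide": [-0.945, 0.2, 0.04], "delta_rot": [0, 0, 0.0065], "hand": 0.82},
    {"slide": [-0.945, 0.22, 0.04], "delta_rot": [0, 0, 0.0065], "hand": 0.82},
    {"slide": [0, 0, 0.5], "delta_rot": [0, 0, 0], "hand": 0.8},
    {"slide": [0, 0, 0.5], "delta_rot": [0, 0, 0], "hand": 0.8},
    {"slide": [0, 0, 0.2], "delta_rot": [0, 0, 0], "hand": 0.8},
  ],
)

```text
time_s: 20.58
eef_pos: [0.6314, -0.293, 0.0127]
eef_rot: [-0.002, 0.711, 0.704, -0.0]
wrist_force: [-0.2, 0.8, 0.0]
opening: 0.799
```

Run:
```python
from h import *
st(); pick(633.1,-295.3,-0.6,1)
c=ctrl.camera("wrist"); cv2.imwrite("pics/w12.png",c["frame"][:,:,::-1])
```

```text
t 20.57 pos [ 631.4 -293.    12.7] phi 1.561 z [-0.003  0.002 -1.   ] F [-0.2  0.8  0. ] op 0.799 q6 [-0.6   0.68  1.39 -0.    1.08 -0.59]
0 ([-0.043, 0.03, -1.247], [-0.0011, -0.0008, 0.0001])
1 ([0.0, -0.0, 0.8], [-0.0, 0.0, 0.0])
2 ([0.001, -0.0, 0.58], [-0.0, 0.0, 0.0])
3 ([-0.0, -0.0, 0.2], [-0.0, 0.0, 0.0])
end [ 633.1 -295.3   -4. ] R z [-0. -0. -1.]
```

View pics/w12.png

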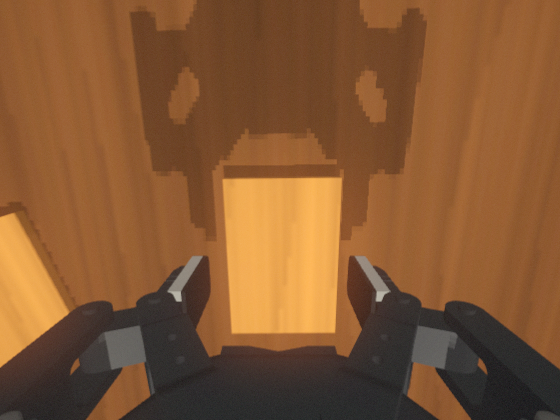

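The blank (u 223–341) is centred between the pads.

Request:
drive_tool(
  deltas=[
    {"slide": [-0.03, 0.02, 0.2], "delta_rot": [0, 0, 0], "hand": 0.77},
    {"slide": [0, 0, 0.07], "delta_rot": [0, 0, 0], "hand": 0.76},
    {"slide": [0, 0, 0.04], "delta_rot": [0, 0, 0], "hand": 0.75},
    {"slide": [0, 0, 0], "delta_rot": [0, 0, 0], "hand": 0.75},
    {"slide": [0, 0, 0], "delta_rot": [0, 0, 0], "hand": 0.75},
  ],
)

```text
time_s: 21.25
eef_pos: [0.6343, -0.2955, 0.0006]
eef_rot: [0.0, 0.711, 0.704, 0.0]
wrist_force: [0.2, 0.3, 0.4]
opening: 0.752
```

Request:
drive_tool(
  deltas=[
    {"slide": [0, 0, 0], "delta_rot": [0, 0, 0], "hand": 0.7},
    {"slide": [0, 0, 0], "delta_rot": [0, 0, 0], "hand": 0.6},
    {"slide": [0, 0, 0], "delta_rot": [0, 0, 0], "hand": 0.5},
    {"slide": [0, 0, 0], "delta_rot": [0, 0, 0], "hand": 0.5},
    {"slide": [0, 0, 0], "delta_rot": [0, 0, 0], "hand": 0.5},
  ],
)

```text
time_s: 21.88
eef_pos: [0.6353, -0.2971, 0.0041]
eef_rot: [0.002, 0.71, 0.704, -0.0]
wrist_force: [-6.0, 0.4, 17.9]
opening: 0.503
```

Run:
```python
from h import *
st(); p=(state()[0]["eef_pos"]*1000).tolist()
plan([(p[0:2]+[70],None,2),([PL[0],PL[1],100],Rdown(PHP),7)])
```

```text
t 21.88 pos [ 635.3 -297.1    4.1] phi 1.561 z [ 0.003 -0.003 -1.   ] F [-6.   0.4 17.9] op 0.503 q6 [-0.61  0.7   1.38 -0.    1.06 -0.6 ]
0 ([-0.002, 0.002, -0.659], [0.0, 0.0, 0.0])
1 ([-0.002, 0.001, -0.658], [0.0, 0.0, 0.0])
2 ([0.947, -0.244, -0.089], [0.0001, 0.0002, -0.0061])
3 ([0.951, -0.226, -0.089], [0.0001, 0.0001, -0.006])
4 ([0.956, -0.208, -0.088], [0.0001, 0.0002, -0.0061])
5 ([0.959, -0.189, -0.088], [0.0001, 0.0001, -0.0061])
6 ([0.963, -0.172, -0.087], [0.0001, 0.0002, -0.0061])
7 ([0.966, -0.152, -0.087], [0.0001, 0.0001, -0.006])
8 ([0.969, -0.135, -0.086], [0.0001, 0.0002, -0.0061])
end [553.   35.2 100. ] R z [ 0.  0. -1.]
```

The fingers slid over the top because the TCP was at +0.6 mm, too high. I'll raise, open and go lower.

Request:
drive_tool(
  deltas=[
    {"slide": [0, 0, -0.4], "delta_rot": [0, 0, 0], "hand": 0.5},
    {"slide": [0, 0, 0], "delta_rot": [0, 0, 0], "hand": 0.8},
    {"slide": [0, 0, 0], "delta_rot": [0, 0, 0], "hand": 0.8},
    {"slide": [0, 0, 0], "delta_rot": [0, 0, 0], "hand": 0.8},
    {"slide": [0, 0, 0], "delta_rot": [0, 0, 0], "hand": 0.8},
  ],
)

```text
time_s: 22.5
eef_pos: [0.6336, -0.2951, 0.0192]
eef_rot: [-0.001, 0.711, 0.704, -0.0]
wrist_force: [-0.0, -1.2, -0.2]
opening: 0.799
```

Run:
```python
from h import *
st(); print(topblanks()); plan([([633.1,-295.3,-4.5],Rdown(jaws_for(-.6)),1)])
c=ctrl.camera("wrist"); cv2.imwrite("pics/w13.png",c["frame"][:,:,::-1])
```

```text
t 22.5 pos [ 633.6 -295.1   19.2] phi 1.561 z [-0.001  0.001 -1.   ] F [-0.  -1.2 -0.2] op 0.799 q6 [-0.61  0.68  1.38  0.    1.08 -0.6 ]
[[353.6, -321.2, 60.4, 90.7, 18.7], [478.5, -327.0, 60.6, 73.0, 16.7]]
0 ([-0.004, -0.012, 0.478], [-0.0003, -0.0002, 0.0002])
end [ 633.1 -295.3   -4.5] R z [ 0. -0. -1.]
```

View pics/w13.png

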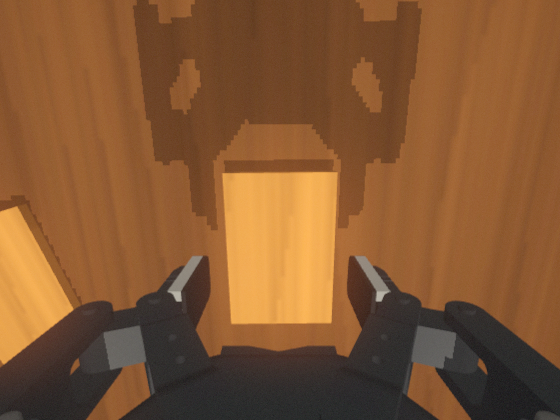

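The blank hasn't moved. I'll lower by 0.48 (24 mm).

Request:
drive_tool(
  deltas=[
    {"slide": [0, -0.01, 0.35], "delta_rot": [0, 0, 0], "hand": 0.78},
    {"slide": [0, 0, 0.09], "delta_rot": [0, 0, 0], "hand": 0.76},
    {"slide": [0, 0, 0.05], "delta_rot": [0, 0, 0], "hand": 0.75},
    {"slide": [0, 0, 0], "delta_rot": [0, 0, 0], "hand": 0.75},
    {"slide": [0, 0, 0], "delta_rot": [0, 0, 0], "hand": 0.75},
  ],
)

```text
time_s: 23.22
eef_pos: [0.6338, -0.2955, -0.004]
eef_rot: [0.0, 0.711, 0.704, 0.0]
wrist_force: [-0.3, -0.5, 0.1]
opening: 0.753
```

Request:
drive_tool(
  deltas=[
    {"slide": [0, 0, 0.01], "delta_rot": [0, 0, 0], "hand": 0.7},
    {"slide": [0, 0, 0], "delta_rot": [0, 0, 0], "hand": 0.6},
    {"slide": [0, 0, 0], "delta_rot": [0, 0, 0], "hand": 0.5},
    {"slide": [0, 0, 0], "delta_rot": [0, 0, 0], "hand": 0.5},
    {"slide": [0, 0, 0], "delta_rot": [0, 0, 0], "hand": 0.5},
  ],
)

```text
time_s: 23.85
eef_pos: [0.6343, -0.2959, -0.0034]
eef_rot: [0.001, 0.711, 0.704, 0.0]
wrist_force: [-0.6, 0.4, 6.7]
opening: 0.673
```

Run:
```python
from h import *
st(); p=(state()[0]["eef_pos"]*1000).tolist()
plan([(p[0:2]+[70],None,2),([PL[0],PL[1],100],Rdown(PHP),7)])
```

```text
t 23.85 pos [ 634.3 -295.9   -3.4] phi 1.561 z [ 0.002 -0.001 -1.   ] F [-0.6  0.4  6.7] op 0.673 q6 [-0.61  0.71  1.38 -0.    1.05 -0.6 ]
0 ([-0.001, 0.001, -0.734], [0.0, 0.0, 0.0])
1 ([-0.001, 0.001, -0.735], [0.0, 0.0, 0.0])
2 ([0.943, -0.241, -0.087], [0.0001, 0.0001, -0.0061])
3 ([0.948, -0.223, -0.087], [0.0, 0.0, -0.0061])
4 ([0.953, -0.205, -0.087], [0.0001, 0.0001, -0.006])
5 ([0.955, -0.187, -0.086], [0.0001, 0.0, -0.0061])
6 ([0.96, -0.168, -0.086], [0.0, 0.0001, -0.0061])
7 ([0.962, -0.151, -0.086], [0.0001, 0.0, -0.0061])
8 ([0.965, -0.131, -0.086], [0.0001, 0.0001, -0.006])
end [553.   35.2 100. ] R z [-0.  0. -1.]
```

Request:
drive_tool(
  deltas=[
    {"slide": [0, 0, -0.6], "delta_rot": [0, 0, 0], "hand": 0.5},
    {"slide": [0, 0, -0.9], "delta_rot": [0, 0, 0], "hand": 0.5},
    {"slide": [0.94, -0.24, -0.2], "delta_rot": [0, 0, -0.006], "hand": 0.5},
    {"slide": [0.95, -0.22, -0.2], "delta_rot": [0, 0, -0.006], "hand": 0.5},
    {"slide": [0.95, -0.2, 0], "delta_rot": [0, 0, -0.006], "hand": 0.5},
  ],
)

```text
time_s: 24.48
eef_pos: [0.5995, -0.1527, 0.0913]
eef_rot: [0.001, 0.69, 0.723, 0.0]
wrist_force: [0.4, 0.5, 0.0]
opening: 0.678
```

Request:
drive_tool(
  deltas=[
    {"slide": [0.955, -0.19, 0], "delta_rot": [0, 0, -0.006], "hand": 0.5},
    {"slide": [0.96, -0.17, 0], "delta_rot": [0, 0, -0.006], "hand": 0.5},
    {"slide": [0.96, -0.15, 0], "delta_rot": [0, 0, -0.006], "hand": 0.5},
    {"slide": [0.965, -0.13, 0.1], "delta_rot": [0, 0, -0.006], "hand": 0.5},
    {"slide": [0, 0, 0.4], "delta_rot": [0, 0, 0], "hand": 0.5},
  ],
)

```text
time_s: 25.1
eef_pos: [0.5528, 0.0386, 0.066]
eef_rot: [0.001, 0.661, 0.75, 0.001]
wrist_force: [1.3, -0.6, -1.3]
opening: 0.673
```

Run:
```python
from h import *
st(); plan([([PL[0],PL[1],38],Rdown(PHP),1)])
c=ctrl.camera("wrist"); cv2.imwrite("pics/w14.png",c["frame"][:,:,::-1])
```

```text
t 25.1 pos [552.8  38.6  66. ] phi 1.697 z [ 0.002  0.    -1.   ] F [ 1.3 -0.6 -1.3] op 0.673 q6 [-0.14  0.34  1.78  0.    1.02 -0.27]
0 ([-0.069, -0.006, 0.56], [0.0007, -0.0, 0.0008])
end [553.   35.2  38. ] R z [ 0.  0. -1.]
```

View pics/w14.png

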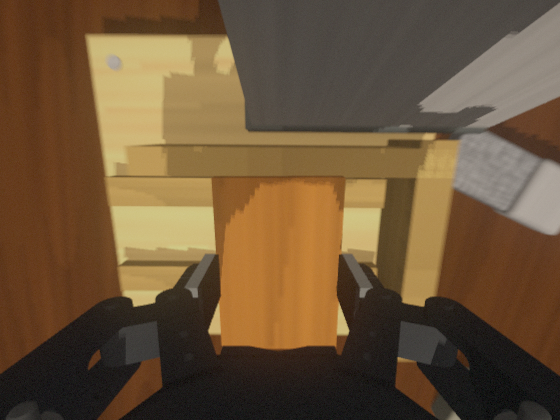

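Request:
drive_tool(
  deltas=[
    {"slide": [-0.1, 0, 0], "delta_rot": [0, 0, 0.001], "hand": 0.5},
    {"slide": [0, 0, 0.3], "delta_rot": [0, 0, 0], "hand": 0.5},
    {"slide": [0, 0, 0.2], "delta_rot": [0, 0, 0], "hand": 0.5},
    {"slide": [0, 0, 0.06], "delta_rot": [0, 0, 0], "hand": 0.5},
    {"slide": [0, 0, 0], "delta_rot": [0, 0, 0], "hand": 0.5},
  ],
)

```text
time_s: 25.78
eef_pos: [0.5534, 0.0302, 0.0369]
eef_rot: [-0.0, 0.664, 0.748, -0.0]
wrist_force: [-0.3, 0.4, -0.3]
opening: 0.675
```

Request:
drive_tool(
  deltas=[
    {"slide": [0, 0, 0], "delta_rot": [0, 0, 0], "hand": 0.75},
    {"slide": [0, 0, 0], "delta_rot": [0, 0, 0], "hand": 0.82},
    {"slide": [0, 0, 0], "delta_rot": [0, 0, 0], "hand": 0.82},
    {"slide": [0, 0, -0.4], "delta_rot": [0, 0, 0], "hand": 0.82},
    {"slide": [0, 0, -0.7], "delta_rot": [0, 0, 0], "hand": 0.82},
  ],
)

```text
time_s: 26.4
eef_pos: [0.5521, 0.0307, 0.0913]
eef_rot: [-0.001, 0.664, 0.748, -0.001]
wrist_force: [0.2, -0.1, 0.2]
opening: 0.822
```

Run:
```python
from h import *
st(); b=topblanks(); print(b)
c=ctrl.camera("top"); cv2.imwrite("pics/t15.png",cv2.resize(c["frame"][150:300,280:420],(560,600))[:,:,::-1])
c=ctrl.camera("wrist"); cv2.imwrite("pics/w15.png",c["frame"][:,:,::-1])
```

```text
t 26.4 pos [552.1  30.7  91.3] phi 1.69 z [-0.003  0.001 -1.   ] F [ 0.2 -0.1  0.2] op 0.822 q6 [-0.16  0.3   1.77  0.    1.07 -0.28]
[[353.6, -321.2, 60.4, 90.7, 18.7], [476.0, -318.8, 60.5, 90.5, 16.9]]
```

View pics/w15.png

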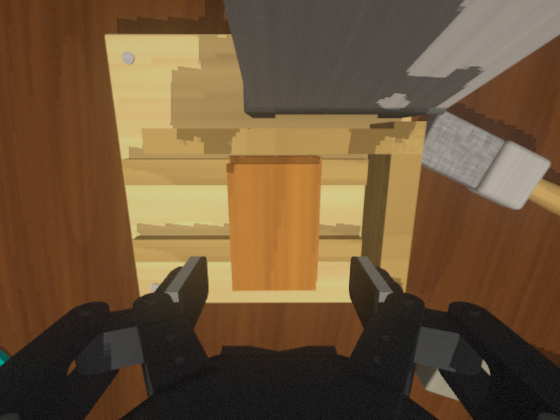

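View pics/t15.png

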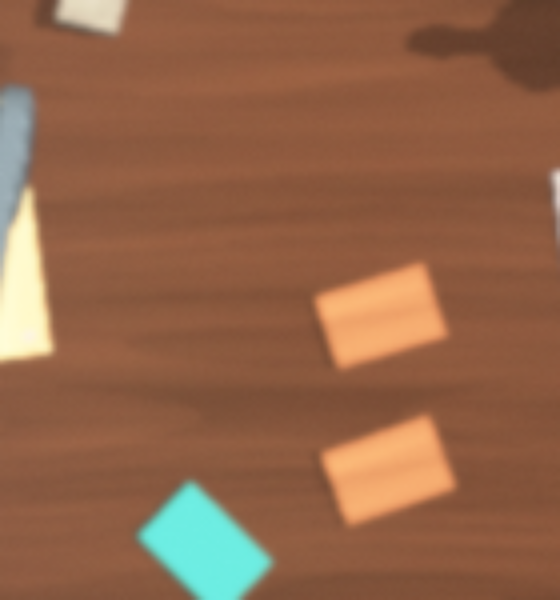

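Three are stacked, and the two left are at (476,-319) and (354,-321).

Run:
```python
from h import *
pick(476,-318.8,16.9,8)
```

```text
0 ([-0.843, -0.301, 0.048], [0.0002, 0.0001, -0.007])
1 ([-0.836, -0.319, 0.047], [0.0001, 0.0, -0.007])
2 ([-0.829, -0.337, 0.048], [0.0002, 0.0001, -0.007])
3 ([-0.821, -0.356, 0.048], [0.0002, 0.0001, -0.007])
4 ([-0.813, -0.374, 0.047], [0.0002, 0.0, -0.007])
5 ([-0.805, -0.391, 0.048], [0.0001, 0.0001, -0.007])
6 ([-0.796, -0.409, 0.048], [0.0002, 0.0001, -0.007])
7 ([-0.787, -0.426, 0.047], [0.0002, 0.0, -0.0069])
8 ([-0.0, -0.0, 0.8], [-0.0, 0.0, -0.0])
9 ([-0.0, -0.0, 0.58], [-0.0, 0.0, -0.0])
10 ([-0.0, -0.0, 0.2], [-0.0, 0.0, -0.0])
end [ 476.  -318.8   -4. ] R z [-0. -0. -1.]
```

Request:
drive_tool(
  deltas=[
    {"slide": [-0.84, -0.3, 0], "delta_rot": [0, 0, -0.007], "hand": 0.82},
    {"slide": [-0.84, -0.32, 0], "delta_rot": [0, 0, -0.007], "hand": 0.82},
    {"slide": [-0.83, -0.34, 0.05], "delta_rot": [0, 0, -0.007], "hand": 0.82},
    {"slide": [-0.82, -0.36, 0.05], "delta_rot": [0, 0, -0.007], "hand": 0.82},
    {"slide": [-0.81, -0.37, 0.1], "delta_rot": [0, 0, -0.007], "hand": 0.82},
  ],
)

```text
time_s: 27.18
eef_pos: [0.5027, -0.1886, 0.081]
eef_rot: [-0.001, 0.621, 0.783, -0.0]
wrist_force: [0.7, -0.6, 0.5]
opening: 0.824
```

Request:
drive_tool(
  deltas=[
    {"slide": [-0.8, -0.39, 0.1], "delta_rot": [0, 0, -0.007], "hand": 0.82},
    {"slide": [-0.8, -0.41, 0.1], "delta_rot": [0, 0, -0.007], "hand": 0.82},
    {"slide": [-0.79, -0.43, 0.1], "delta_rot": [0, 0, -0.007], "hand": 0.82},
    {"slide": [0, 0, 0.4], "delta_rot": [0, 0, 0], "hand": 0.8},
    {"slide": [0, 0, 0.4], "delta_rot": [0, 0, 0], "hand": 0.8},
  ],
)

```text
time_s: 27.8
eef_pos: [0.473, -0.3185, 0.0253]
eef_rot: [-0.001, 0.596, 0.803, 0.0]
wrist_force: [0.2, 0.0, -0.7]
opening: 0.803
```

Run:
```python
from h import *
st(); plan([([476,-318.8,-4.5],Rdown(jaws_for(16.9)),1)])
c=ctrl.camera("wrist"); cv2.imwrite("pics/w16.png",c["frame"][:,:,::-1])
```

```text
t 27.8 pos [ 473.  -318.5   25.3] phi 1.865 z [-0.001  0.001 -1.   ] F [ 0.2  0.  -0.7] op 0.803 q6 [-0.8   0.44  1.74  0.    0.96 -1.09]
0 ([-0.023, 0.056, 0.596], [-0.0002, -0.0005, -0.0004])
end [ 476.  -318.8   -4.5] R z [ 0. -0. -1.]
```

View pics/w16.png

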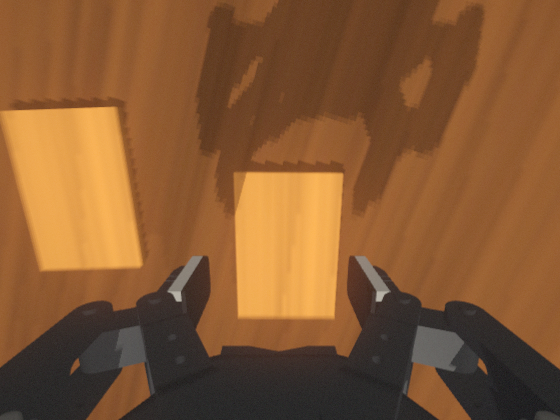

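Request:
drive_tool(
  deltas=[
    {"slide": [-0.02, 0.05, 0.4], "delta_rot": [0, 0, 0], "hand": 0.78},
    {"slide": [0, 0, 0.14], "delta_rot": [0, 0, 0], "hand": 0.76},
    {"slide": [0, 0, 0.05], "delta_rot": [0, 0, 0], "hand": 0.75},
    {"slide": [0, 0, 0], "delta_rot": [0, 0, 0], "hand": 0.75},
    {"slide": [0, 0, 0], "delta_rot": [0, 0, 0], "hand": 0.75},
  ],
)

```text
time_s: 28.48
eef_pos: [0.4769, -0.3192, -0.0017]
eef_rot: [0.001, 0.595, 0.803, -0.0]
wrist_force: [-0.4, 0.1, -0.9]
opening: 0.749
```

Request:
drive_tool(
  deltas=[
    {"slide": [0, 0, 0.05], "delta_rot": [0, 0, 0], "hand": 0.75},
    {"slide": [0, 0, 0], "delta_rot": [0, 0, 0], "hand": 0.68},
    {"slide": [0, 0, 0], "delta_rot": [0, 0, 0], "hand": 0.58},
    {"slide": [0, 0, 0], "delta_rot": [0, 0, 0], "hand": 0.5},
    {"slide": [0, 0, 0], "delta_rot": [0, 0, 0], "hand": 0.5},
  ],
)

```text
time_s: 29.1
eef_pos: [0.4768, -0.3192, -0.0041]
eef_rot: [0.0, 0.596, 0.803, -0.0]
wrist_force: [-0.4, 0.8, 5.4]
opening: 0.681
```

Run:
```python
from h import *
st(); p=(state()[0]["eef_pos"]*1000).tolist()
plan([(p[0:2]+[80],None,2),([PL[0],PL[1]-2,95],Rdown(PHP),8)])
```

```text
t 29.1 pos [ 476.8 -319.2   -4.1] phi 1.866 z [ 0.001 -0.001 -1.   ] F [-0.4  0.8  5.4] op 0.681 q6 [-0.8   0.5   1.74  0.    0.91 -1.09]
0 ([-0.001, 0.0, -0.841], [0.0, 0.0, 0.0])
1 ([-0.0, 0.001, -0.842], [0.0, 0.0, 0.0])
2 ([0.788, 0.438, -0.038], [0.0, 0.0, 0.0068])
3 ([0.796, 0.422, -0.038], [0.0, 0.0001, 0.0068])
4 ([0.806, 0.404, -0.038], [0.0001, -0.0, 0.0068])
5 ([0.814, 0.387, -0.037], [-0.0, 0.0, 0.0068])
6 ([0.822, 0.369, -0.038], [-0.0, 0.0001, 0.0068])
7 ([0.83, 0.352, -0.038], [0.0, -0.0, 0.0068])
8 ([0.837, 0.334, -0.037], [0.0, 0.0, 0.0068])
9 ([0.844, 0.316, -0.038], [0.0001, 0.0, 0.0068])
end [553.   33.2  95. ] R z [-0. -0. -1.]
```

Request:
drive_tool(
  deltas=[
    {"slide": [0, 0, -0.6], "delta_rot": [0, 0, 0], "hand": 0.5},
    {"slide": [0, 0, -1], "delta_rot": [0, 0, 0], "hand": 0.5},
    {"slide": [0.79, 0.44, -0.2], "delta_rot": [0, 0, 0.007], "hand": 0.5},
    {"slide": [0.8, 0.42, -0.15], "delta_rot": [0, 0, 0.007], "hand": 0.5},
    {"slide": [0.81, 0.4, 0], "delta_rot": [0, 0, 0.007], "hand": 0.5},
  ],
)

```text
time_s: 29.72
eef_pos: [0.5054, -0.1855, 0.0935]
eef_rot: [0.001, 0.622, 0.783, 0.0]
wrist_force: [0.8, 0.3, 0.3]
opening: 0.678
```

Request:
drive_tool(
  deltas=[
    {"slide": [0.81, 0.39, 0], "delta_rot": [0, 0, 0.007], "hand": 0.5},
    {"slide": [0.82, 0.37, 0], "delta_rot": [0, 0, 0.007], "hand": 0.5},
    {"slide": [0.83, 0.35, 0], "delta_rot": [0, 0, 0.007], "hand": 0.5},
    {"slide": [0.84, 0.33, 0], "delta_rot": [0, 0, 0.007], "hand": 0.5},
    {"slide": [0.8, 0.32, 0.1], "delta_rot": [0, 0, 0.006], "hand": 0.5},
  ],
)

```text
time_s: 30.35
eef_pos: [0.554, 0.0329, 0.0879]
eef_rot: [0.0, 0.663, 0.749, 0.0]
wrist_force: [0.5, 0.3, -0.3]
opening: 0.675
```

Run:
```python
from h import *
st(); plan([([PL[0],PL[1]-3,43],Rdown(PHP),1)])
```

```text
t 30.35 pos [554.   32.9  87.9] phi 1.692 z [ 0.001 -0.    -1.   ] F [ 0.5  0.3 -0.3] op 0.675 q6 [-0.15  0.31  1.77  0.    1.06 -0.28]
0 ([-0.012, -0.022, 0.898], [0.0003, 0.0001, -0.0008])
end [553.   32.2  43. ] R z [ 0.  0. -1.]
```

Request:
drive_tool(
  deltas=[
    {"slide": [-0.01, -0.02, 0.4], "delta_rot": [0, 0, 0], "hand": 0.5},
    {"slide": [0, 0, 0.3], "delta_rot": [0, 0, 0], "hand": 0.5},
    {"slide": [0, 0, 0.15], "delta_rot": [0, 0, 0], "hand": 0.5},
    {"slide": [0, 0, 0.04], "delta_rot": [0, 0, 0], "hand": 0.5},
    {"slide": [0, 0, 0], "delta_rot": [0, 0, 0], "hand": 0.5},
  ],
)

```text
time_s: 30.98
eef_pos: [0.5529, 0.0303, 0.0434]
eef_rot: [0.0, 0.663, 0.749, 0.0]
wrist_force: [0.1, -0.1, -0.5]
opening: 0.673
```

Request:
drive_tool(
  deltas=[
    {"slide": [0, 0, 0], "delta_rot": [0, 0, 0], "hand": 0.75},
    {"slide": [0, 0, 0], "delta_rot": [0, 0, 0], "hand": 0.82},
    {"slide": [0, 0, 0], "delta_rot": [0, 0, 0], "hand": 0.82},
    {"slide": [0, 0, -0.4], "delta_rot": [0, 0, 0], "hand": 0.82},
    {"slide": [0, 0, -0.6], "delta_rot": [0, 0, 0], "hand": 0.82},
  ],
)

```text
time_s: 31.6
eef_pos: [0.5516, 0.031, 0.0927]
eef_rot: [-0.001, 0.663, 0.749, -0.001]
wrist_force: [0.4, 0.1, 0.4]
opening: 0.821
```

Run:
```python
from h import *
st(); b=topblanks(); print(b); b=b[0]; print(len(b))
pick(b[0],b[1],b[4],9)
c=ctrl.camera("wrist"); cv2.imwrite("pics/w17.png",c["frame"][:,:,::-1])
```

```text
t 31.6 pos [551.6  31.   92.7] phi 1.693 z [-0.002  0.    -1.   ] F [0.4 0.1 0.4] op 0.821 q6 [-0.16  0.3   1.77 -0.    1.08 -0.28]
[[353.5, -321.2, 60.2, 90.7, 18.7]]
5
0 ([-0.721, -0.54, 0.049], [0.0002, 0.0001, -0.0072])
1 ([-0.709, -0.556, 0.048], [0.0001, 0.0, -0.0072])
2 ([-0.697, -0.571, 0.049], [0.0002, 0.0001, -0.0072])
3 ([-0.683, -0.588, 0.049], [0.0002, 0.0001, -0.0072])
4 ([-0.669, -0.602, 0.049], [0.0001, 0.0, -0.0073])
5 ([-0.656, -0.618, 0.05], [0.0002, 0.0001, -0.0072])
6 ([-0.642, -0.633, 0.049], [0.0001, 0.0001, -0.0072])
7 ([-0.627, -0.647, 0.05], [0.0002, 0.0, -0.0072])
8 ([-0.612, -0.66, 0.05], [0.0002, 0.0001, -0.0072])
9 ([-0.0, -0.0, 0.8], [-0.0, -0.0, -0.0])
10 ([-0.0, -0.0, 0.58], [-0.0, -0.0, -0.0])
11 ([-0.0, -0.0, 0.2], [-0.0, -0.0, -0.0])
end [ 353.5 -321.2   -4. ] R z [-0.  0. -1.]
```

View pics/w17.png

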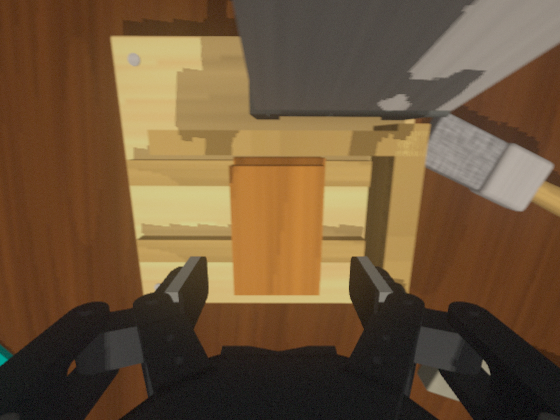

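Four are stacked. The last brown blank is at (353.5,-321).

Request:
drive_tool(
  deltas=[
    {"slide": [-0.72, -0.54, 0], "delta_rot": [0, 0, -0.007], "hand": 0.82},
    {"slide": [-0.71, -0.56, 0], "delta_rot": [0, 0, -0.007], "hand": 0.82},
    {"slide": [-0.7, -0.57, 0], "delta_rot": [0, 0, -0.007], "hand": 0.82},
    {"slide": [-0.68, -0.59, 0.05], "delta_rot": [0, 0, -0.007], "hand": 0.82},
    {"slide": [-0.67, -0.6, 0.05], "delta_rot": [0, 0, -0.007], "hand": 0.82},
  ],
)

```text
time_s: 32.33
eef_pos: [0.4393, -0.1654, 0.0876]
eef_rot: [-0.0, 0.62, 0.785, -0.0]
wrist_force: [0.3, 0.2, 0.5]
opening: 0.824
```

Request:
drive_tool(
  deltas=[
    {"slide": [-0.66, -0.62, 0.1], "delta_rot": [0, 0, -0.007], "hand": 0.82},
    {"slide": [-0.64, -0.63, 0.1], "delta_rot": [0, 0, -0.007], "hand": 0.82},
    {"slide": [-0.63, -0.65, 0.15], "delta_rot": [0, 0, -0.007], "hand": 0.82},
    {"slide": [-0.61, -0.66, 0.2], "delta_rot": [0, 0, -0.008], "hand": 0.82},
    {"slide": [0, 0, 0.4], "delta_rot": [0, 0, 0], "hand": 0.8},
  ],
)

```text
time_s: 32.95
eef_pos: [0.3491, -0.3241, 0.0407]
eef_rot: [0.001, 0.586, 0.811, -0.001]
wrist_force: [0.1, 0.2, -0.2]
opening: 0.799
```

Run:
```python
from h import *
st(); plan([([353.5,-321.2,-4.5],Rdown(jaws_for(18.8)),1)])
c=ctrl.camera("wrist"); cv2.imwrite("pics/w18.png",c["frame"][:,:,::-1])
```

```text
t 32.95 pos [ 349.1 -324.1   40.7] phi 1.89 z [ 0.001 -0.003 -1.   ] F [ 0.1  0.2 -0.2] op 0.799 q6 [-1.    0.24  1.98 -0.    0.92 -1.32]
0 ([0.03, 0.1, 0.904], [0.0001, 0.001, -0.0027])
end [ 353.5 -321.2   -4.5] R z [-0.  0. -1.]
```

View pics/w18.png

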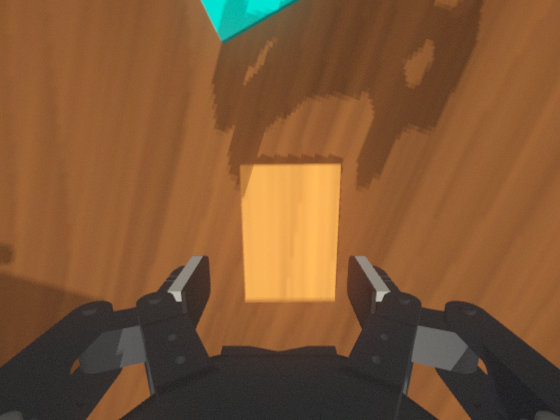

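The brown blank (u 240–340) is below the jaws, and the turquoise piece is well away at the top.

Request:
drive_tool(
  deltas=[
    {"slide": [0.03, 0.09, 0.3], "delta_rot": [0, 0, -0.003], "hand": 0.78},
    {"slide": [0, 0, 0.4], "delta_rot": [0, 0, 0], "hand": 0.76},
    {"slide": [0, 0, 0.15], "delta_rot": [0, 0, 0], "hand": 0.75},
    {"slide": [0, 0, 0.04], "delta_rot": [0, 0, 0], "hand": 0.75},
    {"slide": [0, 0, 0], "delta_rot": [0, 0, 0], "hand": 0.75},
  ],
)

```text
time_s: 33.62
eef_pos: [0.3542, -0.3179, -0.0036]
eef_rot: [0.0, 0.58, 0.815, -0.0]
wrist_force: [0.0, -0.2, -0.2]
opening: 0.751
```

Request:
drive_tool(
  deltas=[
    {"slide": [0, 0, 0.015], "delta_rot": [0, 0, 0], "hand": 0.72},
    {"slide": [0, 0, 0], "delta_rot": [0, 0, 0], "hand": 0.66},
    {"slide": [0, 0, 0], "delta_rot": [0, 0, 0], "hand": 0.58},
    {"slide": [0, 0, 0], "delta_rot": [0, 0, 0], "hand": 0.5},
    {"slide": [0, 0, 0], "delta_rot": [0, 0, 0], "hand": 0.5},
  ],
)

```text
time_s: 34.25
eef_pos: [0.3542, -0.3182, -0.0035]
eef_rot: [0.001, 0.58, 0.814, -0.0]
wrist_force: [-1.3, 1.9, 9.7]
opening: 0.676
```

Run:
```python
from h import *
st(); p=(state()[0]["eef_pos"]*1000).tolist()
plan([(p[0:2]+[85],None,2),([PL[0],PL[1]-6,100],Rdown(PHP),9)])
```

```text
t 34.25 pos [ 354.2 -318.2   -3.5] phi 1.904 z [ 0.001 -0.001 -1.   ] F [-1.3  1.9  9.7] op 0.676 q6 [-0.98  0.33  1.99  0.    0.82 -1.31]
0 ([-0.001, 0.0, -0.885], [0.0, 0.0, 0.0])
1 ([-0.001, 0.001, -0.885], [0.0, 0.0, 0.0])
2 ([0.585, 0.67, -0.034], [0.0, 0.0, 0.0074])
3 ([0.601, 0.656, -0.033], [0.0, 0.0001, 0.0074])
4 ([0.616, 0.641, -0.034], [0.0, 0.0, 0.0074])
5 ([0.631, 0.628, -0.033], [0.0001, 0.0, 0.0073])
6 ([0.645, 0.612, -0.034], [-0.0, 0.0001, 0.0074])
7 ([0.658, 0.598, -0.034], [-0.0, 0.0, 0.0074])
8 ([0.673, 0.582, -0.033], [0.0, 0.0, 0.0074])
9 ([0.686, 0.566, -0.034], [0.0, 0.0001, 0.0074])
10 ([0.699, 0.55, -0.033], [0.0, 0.0, 0.0074])
end [553.   29.2 100. ] R z [ 0. -0. -1.]
```

Request:
drive_tool(
  deltas=[
    {"slide": [0, 0, -0.6], "delta_rot": [0, 0, 0], "hand": 0.5},
    {"slide": [0, 0, -1], "delta_rot": [0, 0, 0], "hand": 0.5},
    {"slide": [0.59, 0.67, -0.2], "delta_rot": [0, 0, 0.007], "hand": 0.5},
    {"slide": [0.6, 0.66, -0.15], "delta_rot": [0, 0, 0.008], "hand": 0.5},
    {"slide": [0.62, 0.64, 0], "delta_rot": [0, 0, 0.007], "hand": 0.5},
  ],
)

```text
time_s: 34.88
eef_pos: [0.4212, -0.2011, 0.0942]
eef_rot: [0.001, 0.609, 0.793, -0.0]
wrist_force: [1.1, 0.5, 0.3]
opening: 0.673
```

Request:
drive_tool(
  deltas=[
    {"slide": [0.63, 0.63, 0], "delta_rot": [0, 0, 0.007], "hand": 0.5},
    {"slide": [0.645, 0.61, 0], "delta_rot": [0, 0, 0.008], "hand": 0.5},
    {"slide": [0.66, 0.6, 0], "delta_rot": [0, 0, 0.007], "hand": 0.5},
    {"slide": [0.67, 0.58, 0], "delta_rot": [0, 0, 0.008], "hand": 0.5},
    {"slide": [0.69, 0.57, 0], "delta_rot": [0, 0, 0.007], "hand": 0.5},
  ],
)

```text
time_s: 35.5
eef_pos: [0.5314, -0.0071, 0.0933]
eef_rot: [0.0, 0.653, 0.757, 0.0]
wrist_force: [-0.1, -0.6, -0.7]
opening: 0.672
```

Request:
drive_tool(
  deltas=[
    {"slide": [0.7, 0.55, 0], "delta_rot": [0, 0, 0.007], "hand": 0.5},
    {"slide": [0, 0, 0], "delta_rot": [0, 0, 0], "hand": 0.5},
    {"slide": [0, 0, 0], "delta_rot": [0, 0, 0], "hand": 0.5},
    {"slide": [0, 0, 0], "delta_rot": [0, 0, 0], "hand": 0.5},
    {"slide": [0, 0, 0], "delta_rot": [0, 0, 0], "hand": 0.5},
  ],
)

```text
time_s: 36.12
eef_pos: [0.5524, 0.0293, 0.0929]
eef_rot: [-0.0, 0.662, 0.75, -0.0]
wrist_force: [0.3, 0.4, -0.2]
opening: 0.675
```

Run:
```python
from h import *
st(); plan([([PL[0],PL[1]-2,49],Rdown(PHP),1)])
c=ctrl.camera("wrist"); cv2.imwrite("pics/w19.png",c["frame"][:,:,::-1])
```

```text
t 36.12 pos [552.4  29.3  92.9] phi 1.695 z [-0. -0. -1.] F [ 0.3  0.4 -0.2] op 0.675 q6 [-0.16  0.3   1.77 -0.    1.07 -0.29]
0 ([0.075, 0.021, 0.878], [-0.0, 0.0, -0.0])
end [553.   33.2  49. ] R z [-0. -0. -1.]
```

View pics/w19.png

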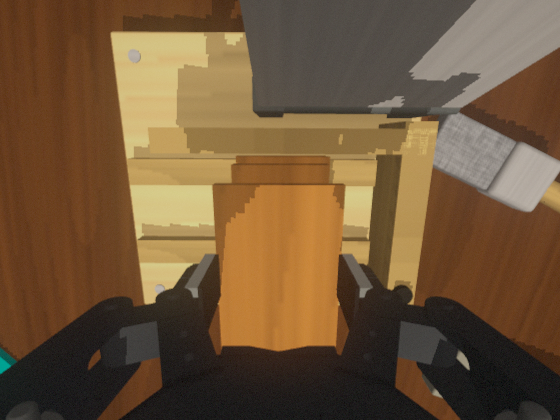

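Request:
drive_tool(
  deltas=[
    {"slide": [0.07, 0.02, 0.4], "delta_rot": [0, 0, 0], "hand": 0.5},
    {"slide": [0, 0, 0.3], "delta_rot": [0, 0, 0], "hand": 0.5},
    {"slide": [0, 0, 0.13], "delta_rot": [0, 0, 0], "hand": 0.5},
    {"slide": [0, 0, 0.04], "delta_rot": [0, 0, 0], "hand": 0.5},
    {"slide": [0, 0, 0], "delta_rot": [0, 0, 0], "hand": 0.5},
  ],
)

```text
time_s: 36.8
eef_pos: [0.5535, 0.0338, 0.0496]
eef_rot: [0.0, 0.661, 0.75, 0.0]
wrist_force: [-0.7, -0.3, -0.8]
opening: 0.673
```

Request:
drive_tool(
  deltas=[
    {"slide": [0, 0, 0], "delta_rot": [0, 0, 0], "hand": 0.75},
    {"slide": [0, 0, 0], "delta_rot": [0, 0, 0], "hand": 0.82},
    {"slide": [0, 0, 0], "delta_rot": [0, 0, 0], "hand": 0.82},
    {"slide": [0, 0, -0.4], "delta_rot": [0, 0, 0], "hand": 0.82},
    {"slide": [0, 0, -0.6], "delta_rot": [0, 0, 0], "hand": 0.82},
  ],
)

```text
time_s: 37.42
eef_pos: [0.5523, 0.034, 0.099]
eef_rot: [-0.001, 0.661, 0.75, -0.001]
wrist_force: [0.1, 0.3, 0.0]
opening: 0.817
```

Run:
```python
from h import *
st(); print(topblanks())
c=ctrl.camera("wrist"); cv2.imwrite("pics/w20.png",c["frame"][:,:,::-1])
c=ctrl.camera("scene"); cv2.imwrite("pics/s20.png",cv2.resize(c["frame"][90:250,220:380],(600,600))[:600,:,::-1])
```

```text
t 37.42 pos [552.3  34.   99. ] phi 1.696 z [-0.002  0.    -1.   ] F [0.1 0.3 0. ] op 0.817 q6 [-0.15  0.29  1.76  0.    1.09 -0.28]
[]
```

View pics/w20.png

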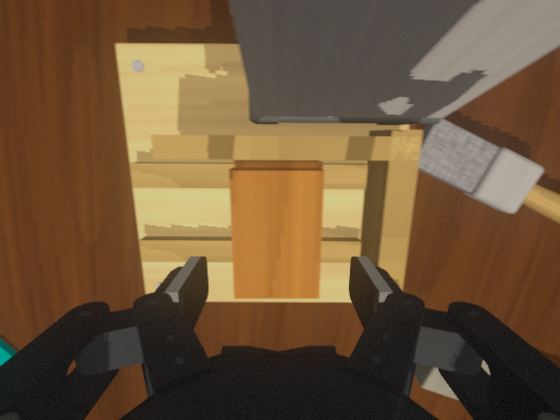

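View pics/s20.png

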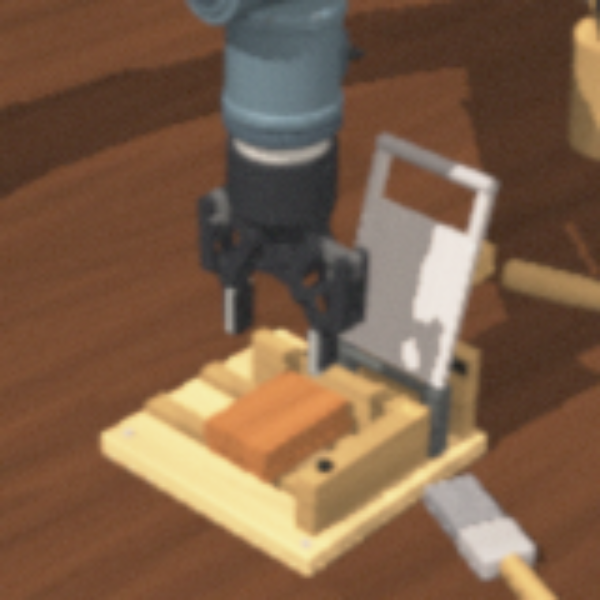

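All five blanks are in the stack, with none left on the bench. Next I'll shut the fingers, go to the -y side and push the stack towards the hinge-side fence.

Run:
```python
from h import *
a=j2w([8,-97,0])
plan([([a[0],a[1],95],Rdown(PHP),2),([a[0],a[1],60],Rdown(PHP),1),([a[0],a[1],24],Rdown(PHP),1)])
```

```text
0 ([-0.713, -0.017, 0.062], [0.0006, 0.0002, 0.0002])
1 ([-0.713, -0.016, 0.061], [0.0006, 0.0001, 0.0003])
2 ([-0.0, 0.0, 0.7], [0.0, 0.0, -0.0])
3 ([-0.0, 0.0, 0.72], [0.0, 0.0, -0.0])
end [562.  -37.3  24. ] R z [ 0. -0. -1.]
```

Request:
drive_tool(
  deltas=[
    {"slide": [-0.71, -0.02, 0.03], "delta_rot": [0, 0, 0], "hand": 0},
    {"slide": [-0.72, -0.02, 0.03], "delta_rot": [0, 0, 0], "hand": 0},
    {"slide": [0, 0, 0.3], "delta_rot": [0, 0, 0], "hand": 0},
    {"slide": [0, 0, 0.5], "delta_rot": [0, 0, 0], "hand": 0},
    {"slide": [0, 0, 0.5], "delta_rot": [0, 0, 0], "hand": 0},
  ],
)

```text
time_s: 38.2
eef_pos: [0.5591, -0.0363, 0.0292]
eef_rot: [-0.001, 0.661, 0.75, -0.0]
wrist_force: [0.4, -0.2, 0.0]
opening: -0.0
```

```bash
cat >> h.py <<'E'
def jst():
    o,R=state(); print("t",round(o["time_s"],2),"jig tcp",w2j(o["eef_pos"]*1000).round(1),"jF",w2j(o["wrist_force"]+ORG).round(1),"phi-PSI",round(np.arctan2(R[1,0],R[0,0])-PSI,3),"z",R[:,2].round(3),"op",round(o["opening"],3))
E
python3 - <<'E'
from h import *
jst()
c=ctrl.camera("wrist"); cv2.imwrite("pics/w21.png",c["frame"][:,:,::-1])
E
```

```text
t 38.2 jig tcp [  5.2 -95.7  29.2] jF [ 0.4 -0.2  0. ] phi-PSI 1.572 z [-0.002  0.001 -1.   ] op -0.0
```

View pics/w21.png

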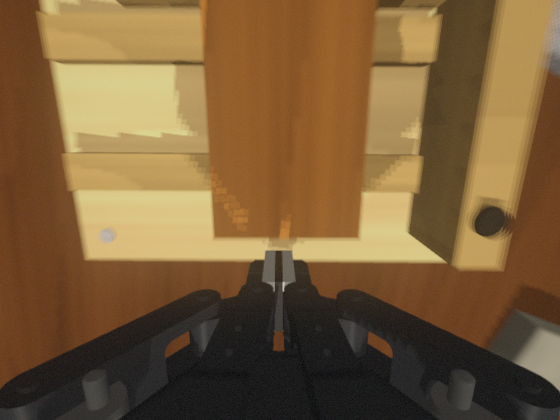

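The shut fingertips (280,255) stand just off the stack's -y edge, with the black stop pad at (490,220). I'll lower slightly and push.

Request:
drive_tool(
  deltas=[
    {"slide": [0, 0.03, 0.1], "delta_rot": [0, 0, 0], "hand": 0},
    {"slide": [0.1, 0, 0], "delta_rot": [0, 0, 0], "hand": 0},
    {"slide": [0.1, 0, 0], "delta_rot": [0, 0, 0], "hand": 0},
    {"slide": [0.06, 0, 0], "delta_rot": [0, 0, 0], "hand": 0},
    {"slide": [0, 0, 0], "delta_rot": [0, 0, 0], "hand": 0},
  ],
)

```text
time_s: 38.88
eef_pos: [0.5603, -0.0239, 0.0268]
eef_rot: [0.0, 0.661, 0.75, 0.0]
wrist_force: [-0.1, -0.8, 0.6]
opening: -0.002
```

Run:
```python
from h import *
jst()
```

```text
t 38.88 jig tcp [  7.9 -83.6  26.8] jF [-0.2 -0.7  0.6] phi-PSI 1.573 z [ 0.001 -0.    -1.   ] op -0.002
```

Request:
drive_tool(
  deltas=[
    {"slide": [0.04, 0, 0], "delta_rot": [0, 0, 0], "hand": 0},
    {"slide": [0.04, 0, 0], "delta_rot": [0, 0, 0], "hand": 0},
    {"slide": [0, 0, 0], "delta_rot": [0, 0, 0], "hand": 0},
    {"slide": [0, 0, 0], "delta_rot": [0, 0, 0], "hand": 0},
    {"slide": [0, 0, 0], "delta_rot": [0, 0, 0], "hand": 0},
  ],
)

```text
time_s: 39.5
eef_pos: [0.5595, -0.0203, 0.0263]
eef_rot: [-0.0, 0.661, 0.75, -0.0]
wrist_force: [-0.1, 1.0, -0.3]
opening: -0.002
```

Run:
```python
from h import *
jst()
c=ctrl.camera("wrist"); cv2.imwrite("pics/w22.png",c["frame"][:,:,::-1])
```

```text
t 39.5 jig tcp [  7.6 -79.8  26.3] jF [-0.   1.1 -0.3] phi-PSI 1.572 z [-0.  0. -1.] op -0.002
```

View pics/w22.png

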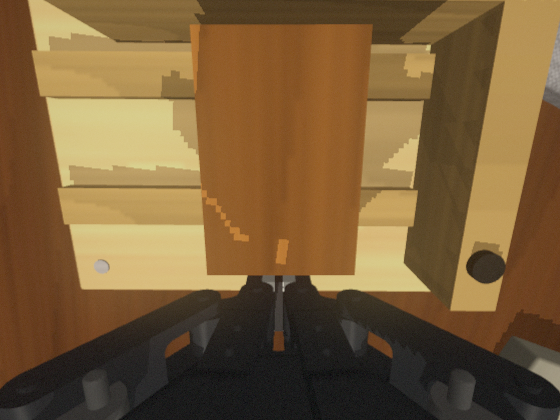

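Request:
drive_tool(
  deltas=[
    {"slide": [0, 0, 0.07], "delta_rot": [0, 0, 0], "hand": 0},
    {"slide": [0.04, 0, 0], "delta_rot": [0, 0, 0], "hand": 0},
    {"slide": [0.03, 0, 0], "delta_rot": [0, 0, 0], "hand": 0},
    {"slide": [0, 0, 0], "delta_rot": [0, 0, 0], "hand": 0},
    {"slide": [0, 0, 0], "delta_rot": [0, 0, 0], "hand": 0},
  ],
)

```text
time_s: 40.17
eef_pos: [0.5592, -0.0167, 0.0229]
eef_rot: [0.0, 0.661, 0.75, 0.0]
wrist_force: [0.4, -0.0, 0.1]
opening: -0.0
```

Run:
```python
from h import *
jst()
```

```text
t 40.17 jig tcp [  7.7 -76.2  22.9] jF [ 0.4 -0.1  0.1] phi-PSI 1.572 z [ 0.  0. -1.] op -0.0
```

Request:
drive_tool(
  deltas=[
    {"slide": [0.02, 0, 0], "delta_rot": [0, 0, 0], "hand": 0},
    {"slide": [0.02, 0, 0], "delta_rot": [0, 0, 0], "hand": 0},
    {"slide": [0, 0, 0], "delta_rot": [0, 0, 0], "hand": 0},
    {"slide": [0, 0, 0], "delta_rot": [0, 0, 0], "hand": 0},
    {"slide": [0, 0, 0], "delta_rot": [0, 0, 0], "hand": 0},
  ],
)

```text
time_s: 40.8
eef_pos: [0.559, -0.0154, 0.0229]
eef_rot: [0.0, 0.661, 0.75, -0.0]
wrist_force: [-1.5, -5.9, 0.1]
opening: -0.002
```

Run:
```python
from h import *
jst()
c=ctrl.camera("wrist"); cv2.imwrite("pics/w23.png",c["frame"][:,:,::-1])
```

```text
t 40.8 jig tcp [  7.7 -74.9  22.9] jF [-2.2 -5.6  0.1] phi-PSI 1.572 z [ 0.    -0.001 -1.   ] op -0.002
```

View pics/w23.png

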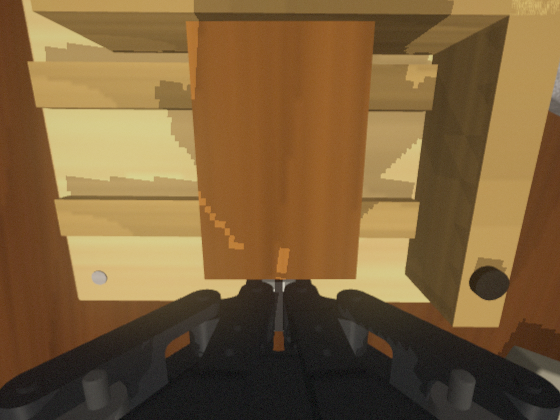

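Force is -5.6 N with the stack against the hinge-side fence. I'll back off, turn by 90° and go to the -x side.

Run:
```python
from h import *
a=j2w([7.7,-86,0]);b=j2w([-47,-20,0])
plan([([a[0],a[1],23],None,1),([a[0],a[1],100],None,2),([b[0],b[1],100],Rdown(PSI),10),([b[0],b[1],24],Rdown(PSI),2)])
```

```text
0 ([-0.223, 0.001, -0.001], [0.0, 0.0, 0.0])
1 ([-0.0, -0.0, -0.77], [0.0, 0.0, 0.0])
2 ([-0.001, -0.0, -0.77], [0.0, 0.0, 0.0])
3 ([0.132, -0.109, -0.0], [0.0, 0.0, 0.05])
4 ([0.114, -0.129, -0.0], [0.0, 0.0, 0.0501])
5 ([0.092, -0.145, -0.0], [0.0001, 0.0, 0.05])
6 ([0.068, -0.157, -0.0], [-0.0, 0.0001, 0.0501])
7 ([0.042, -0.166, -0.0], [-0.0, -0.0, 0.05])
8 ([0.016, -0.171, -0.001], [0.0, -0.0, 0.05])
9 ([-0.01, -0.171, 0.0], [0.0, 0.0, 0.0501])
10 ([-0.038, -0.167, 0.0], [0.0, 0.0, 0.05])
11 ([-0.063, -0.16, 0.0], [0.0001, 0.0, 0.0501])
12 ([-0.087, -0.147, 0.0], [-0.0, 0.0001, 0.05])
13 ([-0.0, 0.0, 0.76], [-0.0, -0.0, 0.0])
14 ([-0.001, 0.0, 0.76], [-0.0, -0.0, 0.0])
end [497.9  32.3  24. ] R z [ 0.  0. -1.]
```

Request:
drive_tool(
  deltas=[
    {"slide": [-0.22, 0, 0], "delta_rot": [0, 0, 0], "hand": 0},
    {"slide": [0, 0, -0.77], "delta_rot": [0, 0, 0], "hand": 0},
    {"slide": [0, 0, -0.77], "delta_rot": [0, 0, 0], "hand": 0},
    {"slide": [0.13, -0.11, 0], "delta_rot": [0, 0, 0.05], "hand": 0},
    {"slide": [0.11, -0.13, 0], "delta_rot": [0, 0, 0.05], "hand": 0},
  ],
)

```text
time_s: 41.48
eef_pos: [0.5481, -0.0143, 0.1006]
eef_rot: [0.0, 0.772, 0.635, 0.001]
wrist_force: [0.1, -0.0, -0.4]
opening: 0.001
```

Request:
drive_tool(
  deltas=[
    {"slide": [0.09, -0.145, 0], "delta_rot": [0, 0, 0.05], "hand": 0},
    {"slide": [0.07, -0.16, 0], "delta_rot": [0, 0, 0.05], "hand": 0},
    {"slide": [0.04, -0.17, 0], "delta_rot": [0, 0, 0.05], "hand": 0},
    {"slide": [0.016, -0.17, 0], "delta_rot": [0, 0, 0.05], "hand": 0},
    {"slide": [-0.01, -0.17, 0], "delta_rot": [0, 0, 0.05], "hand": 0},
  ],
)

```text
time_s: 42.1
eef_pos: [0.516, 0.0153, 0.0998]
eef_rot: [-0.0, 0.957, 0.291, 0.0]
wrist_force: [0.5, 0.0, 0.4]
opening: 0.005
```

Request:
drive_tool(
  deltas=[
    {"slide": [-0.04, -0.17, 0], "delta_rot": [0, 0, 0.05], "hand": 0},
    {"slide": [-0.06, -0.16, 0], "delta_rot": [0, 0, 0.05], "hand": 0},
    {"slide": [-0.09, -0.15, 0], "delta_rot": [0, 0, 0.05], "hand": 0},
    {"slide": [0, 0, 0], "delta_rot": [0, 0, 0], "hand": 0},
    {"slide": [0, 0, 0], "delta_rot": [0, 0, 0], "hand": 0},
  ],
)

```text
time_s: 42.72
eef_pos: [0.4975, 0.0327, 0.1]
eef_rot: [-0.0, 0.998, 0.064, 0.0]
wrist_force: [-0.3, -0.0, -0.7]
opening: -0.001
```

Run:
```python
from h import *
jst(); b=j2w([-47,-20,0])
plan([([b[0],b[1],23],Rdown(PSI),2)])
c=ctrl.camera("wrist"); cv2.imwrite("pics/w24.png",c["frame"][:,:,::-1])
```

```text
t 42.73 jig tcp [-47.3 -19.6 100. ] jF [-0.3  0.  -0.7] phi-PSI 0.004 z [ 0.  0. -1.] op -0.001
0 ([0.003, 0.004, 0.77], [-0.0, -0.0001, 0.0007])
1 ([0.003, 0.005, 0.769], [-0.0, -0.0, 0.0006])
end [497.9  32.3  23. ] R z [ 0.  0. -1.]
```

View pics/w24.png

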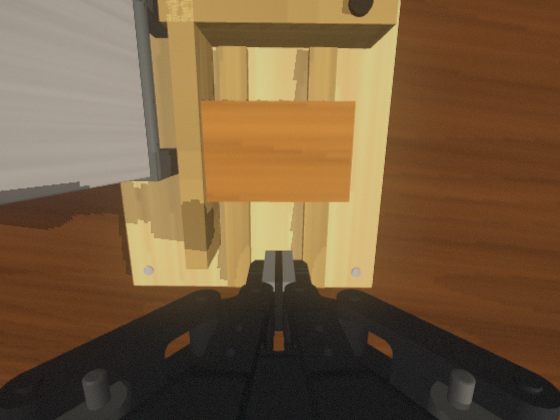

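The stack (u 201–354, v 101–202) sits against the hinge-side fence, and the tip is between the runners. I'll descend and push along +x.

Request:
drive_tool(
  deltas=[
    {"slide": [0, 0, 0.5], "delta_rot": [0, 0, 0.001], "hand": 0},
    {"slide": [0, 0, 0.6], "delta_rot": [0, 0, 0], "hand": 0},
    {"slide": [0, 0, 0.35], "delta_rot": [0, 0, 0], "hand": 0},
    {"slide": [0, 0, 0.09], "delta_rot": [0, 0, 0], "hand": 0},
    {"slide": [0, 0, 0], "delta_rot": [0, 0, 0], "hand": 0},
  ],
)

```text
time_s: 43.4
eef_pos: [0.4976, 0.0328, 0.0231]
eef_rot: [0.0, 0.998, 0.061, 0.0]
wrist_force: [0.9, 0.1, -0.3]
opening: -0.003
```

Request:
drive_tool(
  deltas=[
    {"slide": [0.15, 0, 0], "delta_rot": [0, 0, 0], "hand": 0},
    {"slide": [0.15, 0, 0], "delta_rot": [0, 0, 0], "hand": 0},
    {"slide": [0.15, 0, 0], "delta_rot": [0, 0, 0], "hand": 0},
    {"slide": [0.15, 0, 0], "delta_rot": [0, 0, 0], "hand": 0},
    {"slide": [0.1, 0, 0], "delta_rot": [0, 0, 0], "hand": 0},
  ],
)

```text
time_s: 44.02
eef_pos: [0.5324, 0.0372, 0.0228]
eef_rot: [0.0, 0.998, 0.061, -0.0]
wrist_force: [-1.2, -0.2, 1.1]
opening: -0.002
```

Run:
```python
from h import *
jst()
c=ctrl.camera("wrist"); cv2.imwrite("pics/w25.png",c["frame"][:,:,::-1])
```

```text
t 44.02 jig tcp [-12.2 -19.4  22.8] jF [-1.3 -0.1  1.1] phi-PSI -0.002 z [-0. -0. -1.] op -0.002
```

View pics/w25.png

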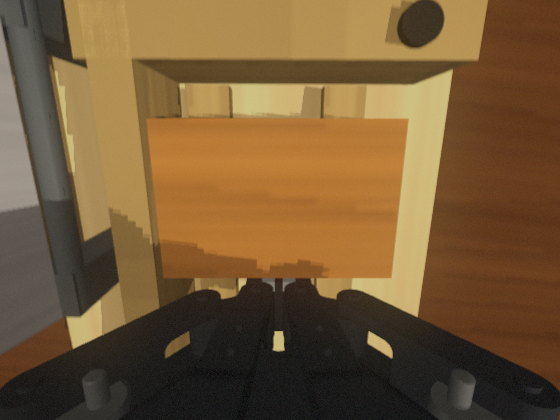

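Request:
drive_tool(
  deltas=[
    {"slide": [0.1, 0, 0], "delta_rot": [0, 0, 0], "hand": 0},
    {"slide": [0.1, 0, 0], "delta_rot": [0, 0, 0], "hand": 0},
    {"slide": [0.08, 0, 0], "delta_rot": [0, 0, 0], "hand": 0},
    {"slide": [0, 0, 0], "delta_rot": [0, 0, 0], "hand": 0},
    {"slide": [0, 0, 0], "delta_rot": [0, 0, 0], "hand": 0},
  ],
)

```text
time_s: 44.7
eef_pos: [0.546, 0.0389, 0.0229]
eef_rot: [0.0, 0.998, 0.061, 0.0]
wrist_force: [-0.7, 0.7, -0.2]
opening: 0.001
```

Request:
drive_tool(
  deltas=[
    {"slide": [0.03, 0, 0], "delta_rot": [0, 0, 0], "hand": 0},
    {"slide": [0.02, 0, 0], "delta_rot": [0, 0, 0], "hand": 0},
    {"slide": [0, 0, 0], "delta_rot": [0, 0, 0], "hand": 0},
    {"slide": [0, 0, 0], "delta_rot": [0, 0, 0], "hand": 0},
    {"slide": [0, 0, 0], "delta_rot": [0, 0, 0], "hand": 0},
  ],
)

```text
time_s: 45.32
eef_pos: [0.548, 0.0392, 0.0228]
eef_rot: [-0.0, 0.998, 0.061, -0.0]
wrist_force: [-3.2, -0.4, 1.8]
opening: 0.0
```

Run:
```python
from h import *
jst()
```

```text
t 45.33 jig tcp [  3.5 -19.4  22.8] jF [-3.2 -0.   1.8] phi-PSI -0.002 z [-0.001  0.    -1.   ] op 0.0
```

Force is starting to rise at the far fence, so I'll press a bit more.

Request:
drive_tool(
  deltas=[
    {"slide": [0.02, 0, 0], "delta_rot": [0, 0, 0], "hand": 0},
    {"slide": [0.02, 0, 0], "delta_rot": [0, 0, 0], "hand": 0},
    {"slide": [0, 0, 0], "delta_rot": [0, 0, 0], "hand": 0},
    {"slide": [0, 0, 0], "delta_rot": [0, 0, 0], "hand": 0},
    {"slide": [0, 0, 0], "delta_rot": [0, 0, 0], "hand": 0},
  ],
)

```text
time_s: 45.95
eef_pos: [0.5495, 0.0395, 0.0227]
eef_rot: [-0.0, 0.998, 0.061, -0.001]
wrist_force: [-5.6, -0.9, 2.8]
opening: 0.001
```

Run:
```python
from h import *
jst()
c=ctrl.camera("wrist"); cv2.imwrite("pics/w26.png",c["frame"][:,:,::-1])
```

```text
t 45.95 jig tcp [  5.1 -19.3  22.7] jF [-5.6 -0.2  2.8] phi-PSI -0.002 z [-0.002  0.    -1.   ] op 0.001
```

View pics/w26.png

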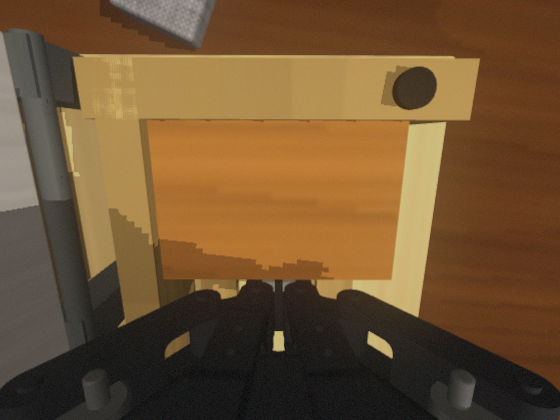

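The top blank is flush at the far fence (v 121). One more small press, then back off and give a final +y tap at x≈45.

Request:
drive_tool(
  deltas=[
    {"slide": [0.02, 0, 0], "delta_rot": [0, 0, 0], "hand": 0},
    {"slide": [0.01, 0, 0], "delta_rot": [0, 0, 0], "hand": 0},
    {"slide": [0, 0, 0], "delta_rot": [0, 0, 0], "hand": 0},
    {"slide": [0, 0, 0], "delta_rot": [0, 0, 0], "hand": 0},
    {"slide": [0, 0, 0], "delta_rot": [0, 0, 0], "hand": 0},
  ],
)

```text
time_s: 46.62
eef_pos: [0.5495, 0.0395, 0.0224]
eef_rot: [-0.0, 0.998, 0.061, -0.003]
wrist_force: [-11.0, -2.4, 7.7]
opening: -0.002
```

Run:
```python
from h import *
jst()
a=j2w([-10,-19.3,0]);b=j2w([45,-95,0])
plan([([a[0],a[1],23],None,1),([a[0],a[1],100],None,2),([b[0],b[1],100],Rdown(PHP),10),([b[0],b[1],24],Rdown(PHP),2)])
```

```text
t 46.62 jig tcp [  5.  -19.3  22.4] jF [-11.2  -1.    7.7] phi-PSI -0.001 z [-0.005 -0.    -1.   ] op -0.002
0 ([-0.301, 0.001, -0.01], [0.0, 0.0, 0.0])
1 ([-0.004, -0.0, -0.77], [0.0, 0.0, 0.0])
2 ([-0.004, -0.001, -0.77], [0.0, 0.0, 0.0])
3 ([0.11, 0.151, -0.001], [-0.0001, 0.0001, -0.05])
4 ([0.085, 0.167, -0.0], [-0.0002, 0.0001, -0.0501])
5 ([0.058, 0.178, -0.001], [-0.0001, 0.0001, -0.05])
6 ([0.03, 0.185, -0.0], [-0.0002, 0.0002, -0.0501])
7 ([0.0, 0.187, -0.0], [-0.0001, 0.0001, -0.05])
8 ([-0.029, 0.185, -0.0], [-0.0001, 0.0001, -0.0501])
9 ([-0.058, 0.178, -0.001], [-0.0002, 0.0001, -0.05])
10 ([-0.085, 0.167, 0.0], [-0.0001, 0.0001, -0.0501])
11 ([-0.11, 0.151, 0.0], [-0.0001, 0.0001, -0.05])
12 ([-0.132, 0.133, 0.0], [-0.0002, 0.0001, -0.0501])
13 ([0.0, -0.0, 0.76], [0.0, 0.0, 0.0])
14 ([0.0, -0.0, 0.76], [0.0, 0.0, 0.0])
end [598.5 -30.7  24. ] R z [ 0. -0. -1.]
```

The force rose to 11 N with no movement, so the stack is firm. I'll use x=32 for the final +y tap to keep the knuckles clear of the far fence.

Run:
```python
from h import *
a=j2w([-10,-19.3,0]);b=j2w([32,-97,0])
plan([([a[0],a[1],23],None,1),([a[0],a[1],100],None,2),([b[0],b[1],100],Rdown(PHP),10),([b[0],b[1],24],Rdown(PHP),2)])
```

```text
0 ([-0.301, 0.001, -0.01], [0.0, 0.0, 0.0])
1 ([-0.004, -0.0, -0.77], [0.0, 0.0, 0.0])
2 ([-0.004, -0.001, -0.77], [0.0, 0.0, 0.0])
3 ([0.084, 0.155, -0.001], [-0.0001, 0.0001, -0.05])
4 ([0.059, 0.167, 0.0], [-0.0002, 0.0001, -0.0501])
5 ([0.032, 0.174, -0.0], [-0.0001, 0.0001, -0.05])
6 ([0.005, 0.176, -0.001], [-0.0002, 0.0002, -0.0501])
7 ([-0.023, 0.175, 0.0], [-0.0001, 0.0001, -0.05])
8 ([-0.051, 0.17, 0.0], [-0.0001, 0.0001, -0.0501])
9 ([-0.076, 0.159, 0.0], [-0.0002, 0.0001, -0.05])
10 ([-0.1, 0.146, 0.0], [-0.0001, 0.0001, -0.0501])
11 ([-0.122, 0.127, 0.0], [-0.0001, 0.0001, -0.05])
12 ([-0.141, 0.108, 0.0], [-0.0002, 0.0001, -0.0501])
13 ([0.0, -0.0, 0.76], [0.0, 0.0, 0.0])
14 ([0.001, -0.0, 0.76], [0.0, 0.0, 0.0])
end [585.9 -34.3  24. ] R z [ 0. -0. -1.]
```

Request:
drive_tool(
  deltas=[
    {"slide": [-0.32, 0, 0], "delta_rot": [0, 0, 0], "hand": 0},
    {"slide": [0, 0, -0.77], "delta_rot": [0, 0, 0], "hand": 0},
    {"slide": [0, 0, -0.77], "delta_rot": [0, 0, 0], "hand": 0},
    {"slide": [0.08, 0.155, 0], "delta_rot": [0, 0, -0.05], "hand": 0},
    {"slide": [0.06, 0.17, 0], "delta_rot": [0, 0, -0.05], "hand": 0},
  ],
)

```text
time_s: 47.25
eef_pos: [0.5475, 0.023, 0.101]
eef_rot: [0.001, 0.976, 0.219, 0.002]
wrist_force: [-0.4, -0.1, 0.3]
opening: -0.003
```

Request:
drive_tool(
  deltas=[
    {"slide": [0.03, 0.175, 0], "delta_rot": [0, 0, -0.05], "hand": 0},
    {"slide": [0, 0.175, 0], "delta_rot": [0, 0, -0.05], "hand": 0},
    {"slide": [-0.02, 0.175, 0], "delta_rot": [0, 0, -0.05], "hand": 0},
    {"slide": [-0.05, 0.17, 0], "delta_rot": [0, 0, -0.05], "hand": 0},
    {"slide": [-0.08, 0.16, 0], "delta_rot": [0, 0, -0.05], "hand": 0},
  ],
)

```text
time_s: 47.88
eef_pos: [0.5724, -0.0134, 0.1]
eef_rot: [0.001, 0.818, 0.576, 0.001]
wrist_force: [-0.4, 0.6, 0.5]
opening: -0.004
```

Request:
drive_tool(
  deltas=[
    {"slide": [-0.1, 0.145, 0], "delta_rot": [0, 0, -0.05], "hand": 0},
    {"slide": [-0.12, 0.13, 0], "delta_rot": [0, 0, -0.05], "hand": 0},
    {"slide": [-0.14, 0.11, 0], "delta_rot": [0, 0, -0.05], "hand": 0},
    {"slide": [0, 0, 0], "delta_rot": [0, 0, 0], "hand": 0},
    {"slide": [0, 0, 0], "delta_rot": [0, 0, 0], "hand": 0},
  ],
)

```text
time_s: 48.5
eef_pos: [0.5871, -0.0344, 0.0998]
eef_rot: [0.0, 0.664, 0.748, 0.0]
wrist_force: [0.0, -0.2, 0.1]
opening: 0.001
```

Run:
```python
from h import *
jst();b=j2w([32,-97,0])
plan([([b[0],b[1],23],Rdown(PHP),2)])
c=ctrl.camera("wrist"); cv2.imwrite("pics/w27.png",c["frame"][:,:,::-1])
```

```text
t 48.5 jig tcp [ 33.2 -97.2  99.8] jF [ 0.  -0.2  0.1] phi-PSI 1.566 z [ 0.  0. -1.] op 0.001
0 ([0.002, -0.012, 0.768], [0.0, -0.0, -0.0008])
1 ([0.002, -0.013, 0.768], [0.0001, -0.0, -0.0007])
end [585.8 -34.3  23. ] R z [-0.  0. -1.]
```

View pics/w27.png

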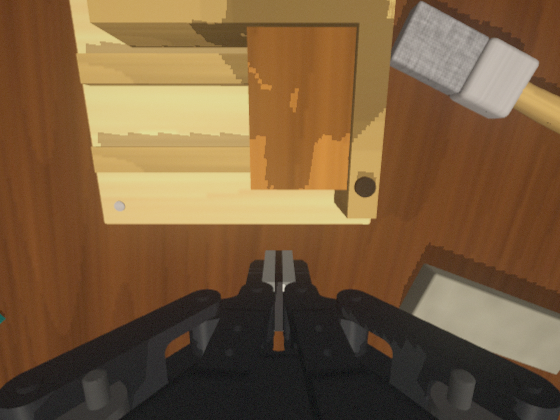

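The stack looks flush with both fences. I'll give it a light tap along +y.

Request:
drive_tool(
  deltas=[
    {"slide": [0, -0.02, 0.6], "delta_rot": [0, 0, -0.001], "hand": 0},
    {"slide": [0, 0, 0.6], "delta_rot": [0, 0, 0], "hand": 0},
    {"slide": [0, 0, 0.33], "delta_rot": [0, 0, 0], "hand": 0},
    {"slide": [0.15, 0, 0], "delta_rot": [0, 0, 0], "hand": 0},
    {"slide": [0.15, 0, 0], "delta_rot": [0, 0, 0], "hand": 0},
  ],
)

```text
time_s: 49.18
eef_pos: [0.5849, -0.0194, 0.0243]
eef_rot: [0.001, 0.662, 0.75, 0.0]
wrist_force: [0.5, 0.1, -0.1]
opening: -0.001
```

Request:
drive_tool(
  deltas=[
    {"slide": [0.1, 0, 0], "delta_rot": [0, 0, 0], "hand": 0},
    {"slide": [0.04, 0, 0], "delta_rot": [0, 0, 0], "hand": 0},
    {"slide": [0, 0, 0], "delta_rot": [0, 0, 0], "hand": 0},
    {"slide": [0, 0, 0], "delta_rot": [0, 0, 0], "hand": 0},
    {"slide": [0, 0, 0], "delta_rot": [0, 0, 0], "hand": 0},
  ],
)

```text
time_s: 49.8
eef_pos: [0.5833, -0.0131, 0.0233]
eef_rot: [-0.0, 0.662, 0.75, -0.0]
wrist_force: [-0.3, -0.7, -0.2]
opening: 0.004
```

Run:
```python
from h import *
jst()
```

```text
t 49.8 jig tcp [ 32.1 -75.6  23.3] jF [-0.4 -0.6 -0.2] phi-PSI 1.572 z [-0.  0. -1.] op 0.004
```

Request:
drive_tool(
  deltas=[
    {"slide": [0.02, 0, 0], "delta_rot": [0, 0, 0], "hand": 0},
    {"slide": [0.02, 0, 0], "delta_rot": [0, 0, 0], "hand": 0},
    {"slide": [0.01, 0, 0], "delta_rot": [0, 0, 0], "hand": 0},
    {"slide": [0, 0, 0], "delta_rot": [0, 0, 0], "hand": 0},
    {"slide": [0, 0, 0], "delta_rot": [0, 0, 0], "hand": 0},
  ],
)

```text
time_s: 50.42
eef_pos: [0.5832, -0.0123, 0.0234]
eef_rot: [0.001, 0.661, 0.75, -0.001]
wrist_force: [-0.6, -8.0, -0.9]
opening: -0.0
```

Run:
```python
from h import *
jst()
```

```text
t 50.42 jig tcp [ 32.1 -74.9  23.4] jF [-1.6 -7.8 -0.9] phi-PSI 1.572 z [ 0.    -0.003 -1.   ] op -0.0
```

The stack stops at the same place with 8 N, so it is flush. I'll back off and rise to inspect.

Request:
drive_tool(
  deltas=[
    {"slide": [-0.3, 0, 0], "delta_rot": [0, 0, 0], "hand": 0},
    {"slide": [-0.1, 0, -0.6], "delta_rot": [0, 0, 0], "hand": 0},
    {"slide": [0, 0, -0.8], "delta_rot": [0, 0, 0], "hand": 0},
    {"slide": [0, 0.1, -0.4], "delta_rot": [0, 0, 0], "hand": 0},
    {"slide": [0, 0, 0], "delta_rot": [0, 0, 0], "hand": 0},
  ],
)

```text
time_s: 51.05
eef_pos: [0.5922, -0.0303, 0.1154]
eef_rot: [0.002, 0.662, 0.75, 0.001]
wrist_force: [0.5, -0.2, -0.1]
opening: 0.002
```

Run:
```python
from h import *
jst()
c=ctrl.camera("wrist"); cv2.imwrite("pics/w28.png",cv2.resize(c["frame"][0:300,:],None,fx=1.4,fy=1.4)[:,:,::-1])
c=ctrl.camera("scene"); cv2.imwrite("pics/s28.png",cv2.resize(c["frame"][160:250,240:360],(800,600),interpolation=cv2.INTER_CUBIC)[:,:,::-1])
```

```text
t 51.05 jig tcp [ 38.8 -93.8 115.4] jF [ 0.4 -0.3 -0.1] phi-PSI 1.572 z [ 0.004 -0.001 -1.   ] op 0.002
```

View pics/w28.png

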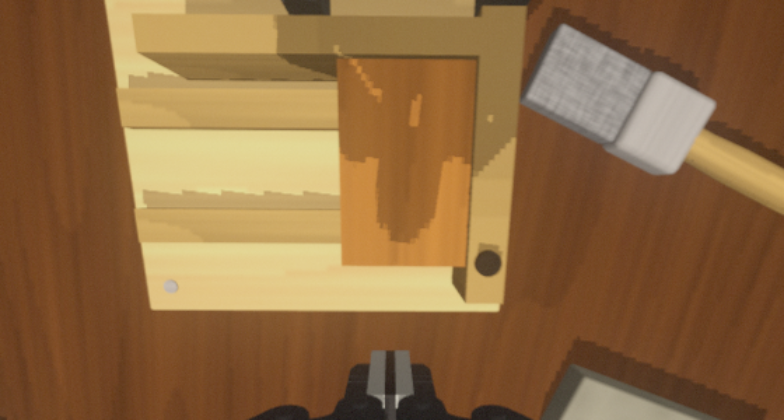

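View pics/s28.png

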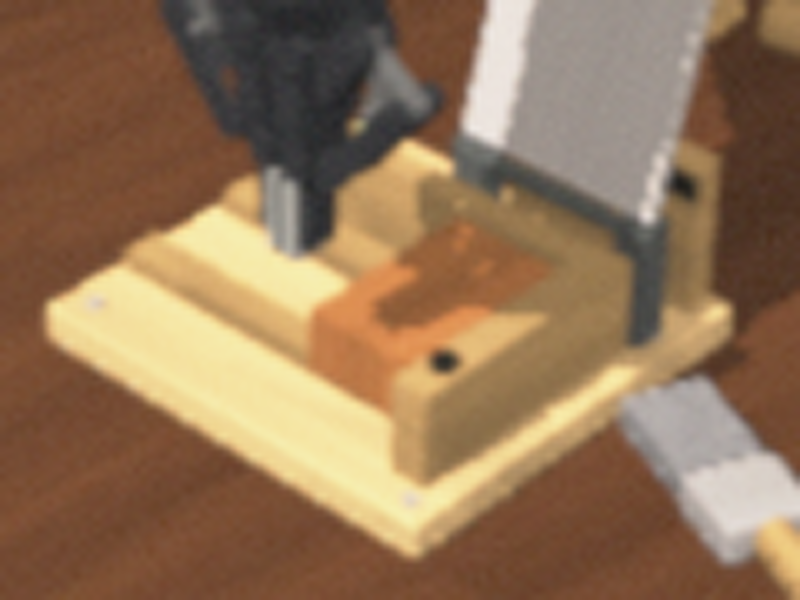

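Run:
```python
from h import *
c=ctrl.camera("wrist")
for u,v in [(338,58),(342,265),(476,58),(468,265)]:
    print(w2j(cast(c,[(u/1.4,v/1.4)],0.058)[0]*1000).round(1))
for u,v in [(477,58),(472,250)]: print("fence top edge",w2j(cast(c,[(u/1.4,v/1.4)],0.064)[0]*1000).round(1))
```

```text
[14.8 27.3 58. ]
[ 14.  -61.2  58. ]
[73.2 27.3 58. ]
[ 74.2 -61.2  58. ]
fence top edge [72.5 25.7 64. ]
fence top edge [ 74.5 -53.1  64. ]
```

The measurements agree with a squared stack to within about 1 mm along x. I'll give one last +x tap, since the tool needs that orientation for the bar anyway.

Run:
```python
from h import *
b=j2w([-12,-20,0])
plan([([b[0],b[1],105],Rdown(PSI),10),([b[0],b[1],23],Rdown(PSI),2)])
```

```text
0 ([0.146, -0.096, 0.014], [-0.0001, 0.0, 0.05])
1 ([0.128, -0.118, 0.014], [-0.0001, 0.0001, 0.0501])
2 ([0.109, -0.136, 0.014], [-0.0, -0.0, 0.05])
3 ([0.086, -0.152, 0.014], [-0.0001, 0.0, 0.0501])
4 ([0.061, -0.163, 0.015], [-0.0001, 0.0, 0.05])
5 ([0.035, -0.171, 0.014], [-0.0001, 0.0001, 0.05])
6 ([0.008, -0.174, 0.013], [-0.0, -0.0, 0.0501])
7 ([-0.02, -0.174, 0.014], [-0.0001, 0.0, 0.05])
8 ([-0.046, -0.168, 0.014], [-0.0001, 0.0001, 0.0501])
9 ([-0.072, -0.158, 0.014], [-0.0001, -0.0, 0.05])
10 ([-0.0, -0.0, 0.82], [0.0, -0.0, 0.0])
11 ([-0.0, -0.0, 0.82], [0.0, -0.0, 0.0])
end [532.7  36.6  23. ] R z [ 0. -0. -1.]
```

Request:
drive_tool(
  deltas=[
    {"slide": [0.145, -0.1, 0], "delta_rot": [0, 0, 0.05], "hand": 0},
    {"slide": [0.13, -0.12, 0.01], "delta_rot": [0, 0, 0.05], "hand": 0},
    {"slide": [0.11, -0.14, 0.01], "delta_rot": [0, 0, 0.05], "hand": 0},
    {"slide": [0.09, -0.15, 0.01], "delta_rot": [0, 0, 0.05], "hand": 0},
    {"slide": [0.06, -0.16, 0.02], "delta_rot": [0, 0, 0.05], "hand": 0},
  ],
)

```text
time_s: 51.82
eef_pos: [0.5604, 0.004, 0.109]
eef_rot: [-0.001, 0.899, 0.438, -0.001]
wrist_force: [0.0, 0.4, 0.3]
opening: -0.0
```

Request:
drive_tool(
  deltas=[
    {"slide": [0.035, -0.17, 0.01], "delta_rot": [0, 0, 0.05], "hand": 0},
    {"slide": [0.01, -0.175, 0.01], "delta_rot": [0, 0, 0.05], "hand": 0},
    {"slide": [-0.02, -0.175, 0.01], "delta_rot": [0, 0, 0.05], "hand": 0},
    {"slide": [-0.05, -0.17, 0.01], "delta_rot": [0, 0, 0.05], "hand": 0},
    {"slide": [-0.07, -0.16, 0.02], "delta_rot": [0, 0, 0.05], "hand": 0},
  ],
)

```text
time_s: 52.45
eef_pos: [0.5319, 0.0373, 0.1061]
eef_rot: [-0.0, 0.998, 0.06, -0.001]
wrist_force: [0.3, 0.1, -0.1]
opening: 0.001
```

Run:
```python
from h import *
jst(); b=j2w([-12,-20,0])
plan([([b[0],b[1],23],Rdown(PSI),2)])
```

```text
t 52.45 jig tcp [-12.7 -19.3 106.1] jF [ 0.3  0.1 -0.1] phi-PSI -0.004 z [-0.003  0.001 -1.   ] op 0.001
0 ([0.009, 0.008, 0.831], [-0.0001, 0.0005, -0.0006])
1 ([0.008, 0.007, 0.832], [-0.0002, 0.0004, -0.0006])
end [532.7  36.7  23. ] R z [-0. -0. -1.]
```

Request:
drive_tool(
  deltas=[
    {"slide": [0, 0.01, 0.6], "delta_rot": [0, 0, 0], "hand": 0},
    {"slide": [0, 0, 0.7], "delta_rot": [0, 0, 0], "hand": 0},
    {"slide": [0, 0, 0.35], "delta_rot": [0, 0, 0], "hand": 0},
    {"slide": [0.15, 0, 0], "delta_rot": [0, 0, 0], "hand": 0},
    {"slide": [0.12, 0, 0], "delta_rot": [0, 0, 0], "hand": 0},
  ],
)

```text
time_s: 53.08
eef_pos: [0.5484, 0.038, 0.0263]
eef_rot: [0.0, 0.998, 0.063, 0.001]
wrist_force: [-0.1, 0.7, 0.2]
opening: 0.0
```

Request:
drive_tool(
  deltas=[
    {"slide": [0.06, 0, 0], "delta_rot": [0, 0, 0], "hand": 0},
    {"slide": [0.04, 0, 0], "delta_rot": [0, 0, 0], "hand": 0},
    {"slide": [0.02, 0, 0], "delta_rot": [0, 0, 0], "hand": 0},
    {"slide": [0, 0, 0], "delta_rot": [0, 0, 0], "hand": 0},
    {"slide": [0, 0, 0], "delta_rot": [0, 0, 0], "hand": 0},
  ],
)

```text
time_s: 53.7
eef_pos: [0.5496, 0.0384, 0.0257]
eef_rot: [0.0, 0.998, 0.063, -0.004]
wrist_force: [-15.7, -4.2, 9.0]
opening: -0.0
```

Run:
```python
from h import *
jst()
```

```text
t 53.7 jig tcp [  5.1 -20.4  25.7] jF [-16.2  -2.3   9. ] phi-PSI 0.002 z [-0.007 -0.001 -1.   ] op -0.0
```

Firm at the same place (x 5.1, 16 N). I'll back off, rise, and go over the template bar.

Run:
```python
from h import *
o,R=state()
a=j2w([-12,-20.4,0]);b=j2w([44,94.9,0])
plan([([a[0],a[1],25.7],Rdown(PSI),1),([a[0],a[1],260],Rdown(PSI),5),([b[0],b[1],280],Rdown(PSI),3),([b[0],b[1],209],Rdown(PSI),2)])
```

```text
0 ([-0.341, -0.0, 0.002], [-0.0, 0.0023, 0.0006])
1 ([-0.0, -0.0, -0.937], [-0.0, 0.0, 0.0])
2 ([-0.0, -0.0, -0.937], [-0.0, 0.0, 0.0])
3 ([-0.0, -0.0, -0.938], [-0.0, 0.0, 0.0])
4 ([-0.0, -0.0, -0.937], [-0.0, 0.0, 0.0])
5 ([-0.0, -0.0, -0.937], [-0.0, 0.0, 0.0])
6 ([0.373, -0.769, -0.133], [-0.0, 0.0, 0.0])
7 ([0.374, -0.768, -0.134], [-0.0, 0.0, 0.0])
8 ([0.373, -0.769, -0.133], [-0.0, 0.0, 0.0])
9 ([0.0, -0.0, 0.71], [-0.0, 0.0, 0.0])
10 ([0.0, -0.0, 0.71], [-0.0, 0.0, 0.0])
end [574.  157.6 209. ] R z [-0.  0. -1.]
```

Request:
drive_tool(
  deltas=[
    {"slide": [-0.36, 0, 0], "delta_rot": [0, 0, 0], "hand": 0},
    {"slide": [0, 0, -0.94], "delta_rot": [0, 0, 0], "hand": 0},
    {"slide": [0, 0, -0.94], "delta_rot": [0, 0, 0], "hand": 0},
    {"slide": [0, 0, -0.94], "delta_rot": [0, 0, 0], "hand": 0},
    {"slide": [0, 0, -0.94], "delta_rot": [0, 0, 0], "hand": 0},
  ],
)

```text
time_s: 54.32
eef_pos: [0.5355, 0.0366, 0.2164]
eef_rot: [0.0, 0.998, 0.063, 0.001]
wrist_force: [0.3, 0.1, 0.3]
opening: 0.003
```

Request:
drive_tool(
  deltas=[
    {"slide": [0, 0, -0.94], "delta_rot": [0, 0, 0], "hand": 0.35},
    {"slide": [0.37, -0.77, -0.13], "delta_rot": [0, 0, 0], "hand": 0.35},
    {"slide": [0.37, -0.77, -0.13], "delta_rot": [0, 0, 0], "hand": 0.35},
    {"slide": [0.37, -0.77, -0.13], "delta_rot": [0, 0, 0], "hand": 0.35},
    {"slide": [0, 0, 0], "delta_rot": [0, 0, 0], "hand": 0.35},
  ],
)

```text
time_s: 54.95
eef_pos: [0.5765, 0.1608, 0.2817]
eef_rot: [-0.0, 0.998, 0.064, 0.002]
wrist_force: [-0.2, -0.3, -0.8]
opening: 0.351
```

Run:
```python
from h import *
jst()
b=j2w([44,94.9,0]); plan([([b[0],b[1],209],Rdown(PSI),2)])
c=ctrl.camera("wrist"); cv2.imwrite("pics/w29.png",c["frame"][:,:,::-1])
```

```text
t 54.95 jig tcp [ 46.8  97.7 281.7] jF [-0.3 -0.3 -0.8] phi-PSI 0.005 z [ 0.003  0.001 -1.   ] op 0.351
0 ([-0.031, 0.028, 0.727], [-0.0001, -0.0005, 0.0008])
1 ([-0.03, 0.029, 0.726], [-0.0, -0.0006, 0.0008])
end [574.  157.6 209. ] R z [-0.  0. -1.]
```

View pics/w29.png

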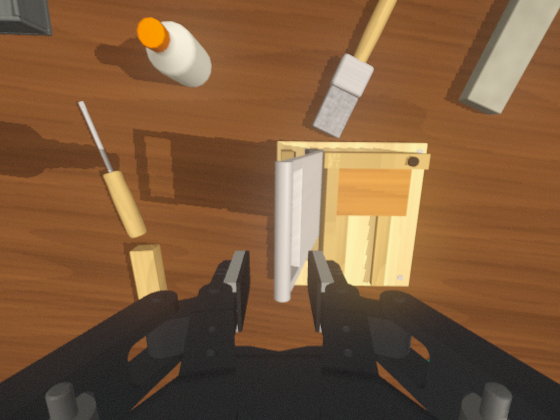

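The wrist picture shows the bar at u 275–292, centred between the fingertips (u 248 and 312). The stack looks square at (372,192). I'll descend onto the bar.

Request:
drive_tool(
  deltas=[
    {"slide": [-0.04, 0.05, 0.4], "delta_rot": [0, 0, 0], "hand": 0.35},
    {"slide": [0, 0, 0.5], "delta_rot": [0, 0, 0], "hand": 0.35},
    {"slide": [0, 0, 0.4], "delta_rot": [0, 0, 0], "hand": 0.35},
    {"slide": [0, 0, 0.12], "delta_rot": [0, 0, 0], "hand": 0.35},
    {"slide": [0, 0, 0], "delta_rot": [0, 0, 0], "hand": 0.35},
  ],
)

```text
time_s: 55.62
eef_pos: [0.5739, 0.1548, 0.2092]
eef_rot: [0.0, 0.998, 0.062, 0.0]
wrist_force: [0.2, 0.6, -1.0]
opening: 0.349
```

Run:
```python
from h import *
jst()
```

```text
t 55.62 jig tcp [ 43.5  92.1 209.2] jF [ 0.3  0.6 -1. ] phi-PSI 0.001 z [ 0. -0. -1.] op 0.349
```

Request:
drive_tool(
  deltas=[
    {"slide": [0, 0, 0], "delta_rot": [0, 0, 0], "hand": 0.2},
    {"slide": [0, 0, 0], "delta_rot": [0, 0, 0], "hand": 0.1},
    {"slide": [0, 0, 0], "delta_rot": [0, 0, 0], "hand": 0},
    {"slide": [0, 0, 0], "delta_rot": [0, 0, 0], "hand": 0},
    {"slide": [0, 0, 0], "delta_rot": [0, 0, 0], "hand": 0},
  ],
)

```text
time_s: 56.25
eef_pos: [0.5745, 0.1558, 0.2102]
eef_rot: [-0.0, 0.998, 0.063, 0.001]
wrist_force: [-1.5, 0.1, 6.5]
opening: 0.112
```

Run:
```python
from h import *
jst()
t=np.radians([106,101,96,91,86,81,75,69,63,57,51,45,39,33,28,23,18,14,10,7,4,2,0]); y=160*np.cos(t); z=160*np.sin(t)
for a,dy,dz in zip(np.degrees(t)[1:],np.diff(y)/50,-np.diff(z)/50): print(round(a),round(dy,3),round(dz,3))
```

```text
t 56.25 jig tcp [ 44.2  93.1 210.2] jF [-1.5  0.3  6.5] phi-PSI 0.002 z [ 0.002  0.001 -1.   ] op 0.112
101 0.271 -0.065
96 0.276 -0.041
91 0.279 -0.017
86 0.279 0.007
81 0.277 0.032
75 0.328 0.07
69 0.319 0.104
63 0.306 0.136
57 0.29 0.167
51 0.271 0.197
45 0.249 0.224
39 0.224 0.249
33 0.197 0.271
28 0.142 0.241
23 0.12 0.252
18 0.098 0.261
14 0.062 0.215
10 0.046 0.218
7 0.025 0.166
4 0.016 0.167
2 0.006 0.112
0 0.002 0.112
```

Gripped (opening 0.112). Now lowering along the arc, held.

Request:
drive_tool(
  deltas=[
    {"slide": [0, 0.271, -0.065], "delta_rot": [0, 0, 0], "hand": 0},
    {"slide": [0, 0.276, -0.041], "delta_rot": [0, 0, 0], "hand": 0},
    {"slide": [0, 0.279, -0.017], "delta_rot": [0, 0, 0], "hand": 0},
    {"slide": [0, 0.279, 0.007], "delta_rot": [0, 0, 0], "hand": 0},
    {"slide": [0, 0.277, 0.032], "delta_rot": [0, 0, 0], "hand": 0},
  ],
)

```text
time_s: 56.88
eef_pos: [0.5828, 0.086, 0.2136]
eef_rot: [0.0, 0.998, 0.063, 0.0]
wrist_force: [0.3, 1.7, 0.2]
opening: 0.117
```

Run:
```python
from h import *
jst()
```

```text
t 56.88 jig tcp [ 43.8  22.8 213.6] jF [0.5 1.7 0.2] phi-PSI 0.001 z [ 0.001 -0.    -1.   ] op 0.117
```

Request:
drive_tool(
  deltas=[
    {"slide": [0, 0.328, 0.07], "delta_rot": [0, 0, 0], "hand": 0},
    {"slide": [0, 0.319, 0.104], "delta_rot": [0, 0, 0], "hand": 0},
    {"slide": [0, 0.306, 0.136], "delta_rot": [0, 0, 0], "hand": 0},
    {"slide": [0, 0.29, 0.167], "delta_rot": [0, 0, 0], "hand": 0},
    {"slide": [0, 0.271, 0.197], "delta_rot": [0, 0, 0], "hand": 0},
  ],
)

```text
time_s: 57.5
eef_pos: [0.5917, 0.0107, 0.1784]
eef_rot: [-0.0, 0.998, 0.063, -0.001]
wrist_force: [0.1, 3.9, -1.9]
opening: 0.116
```

Run:
```python
from h import *
jst()
c=ctrl.camera("scene"); cv2.imwrite("pics/s30.png",cv2.resize(c["frame"][90:250,220:380],(600,600))[:600,:,::-1])
```

```text
t 57.5 jig tcp [ 43.3 -53.1 178.4] jF [ 0.6  3.9 -1.9] phi-PSI 0.001 z [-0.001 -0.    -1.   ] op 0.116
```

View pics/s30.png

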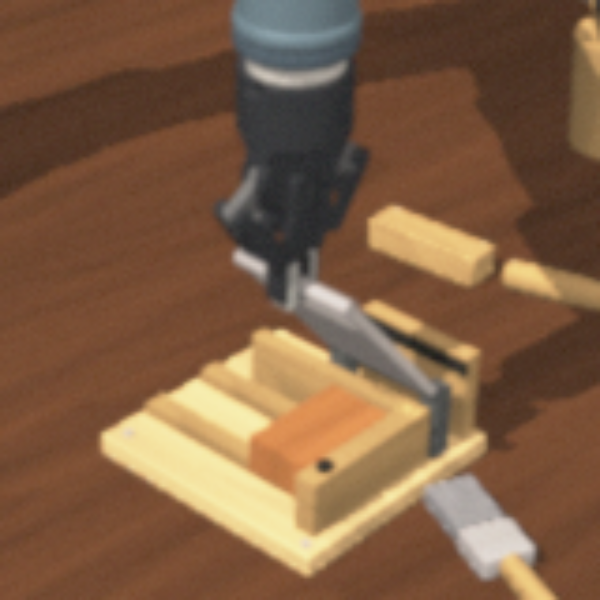

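The template is half lowered and held by the bar, and the stack is undisturbed. Continuing.

Request:
drive_tool(
  deltas=[
    {"slide": [0, 0.249, 0.224], "delta_rot": [0, 0, 0], "hand": 0},
    {"slide": [0, 0.224, 0.249], "delta_rot": [0, 0, 0], "hand": 0},
    {"slide": [0, 0.197, 0.271], "delta_rot": [0, 0, 0], "hand": 0},
    {"slide": [0, 0.142, 0.241], "delta_rot": [0, 0, 0], "hand": 0},
    {"slide": [0, 0.12, 0.252], "delta_rot": [0, 0, 0], "hand": 0},
  ],
)

```text
time_s: 58.18
eef_pos: [0.5972, -0.0342, 0.116]
eef_rot: [-0.001, 0.998, 0.063, -0.001]
wrist_force: [-5.2, 3.3, -0.3]
opening: 0.114
```

Run:
```python
from h import *
jst()
```

```text
t 58.17 jig tcp [ 43.3 -98.3 116. ] jF [-4.8  4.  -0.3] phi-PSI 0.001 z [-0.002  0.001 -1.   ] op 0.114
```

Request:
drive_tool(
  deltas=[
    {"slide": [0, 0.098, 0.261], "delta_rot": [0, 0, 0], "hand": 0},
    {"slide": [0, 0.062, 0.215], "delta_rot": [0, 0, 0], "hand": 0},
    {"slide": [0, 0.046, 0.218], "delta_rot": [0, 0, 0], "hand": 0},
    {"slide": [0, 0.025, 0.166], "delta_rot": [0, 0, 0], "hand": 0},
    {"slide": [0, 0, 0], "delta_rot": [0, 0, 0], "hand": 0},
  ],
)

```text
time_s: 58.8
eef_pos: [0.5984, -0.0443, 0.0728]
eef_rot: [-0.001, 0.998, 0.063, -0.001]
wrist_force: [-4.1, 7.1, -0.3]
opening: 0.118
```

Run:
```python
from h import *
jst()
```

```text
t 58.8 jig tcp [  43.2 -108.4   72.8] jF [-3.1  7.6 -0.3] phi-PSI 0.002 z [-0.002  0.003 -1.   ] op 0.118
```

Request:
drive_tool(
  deltas=[
    {"slide": [0, 0, 0.12], "delta_rot": [0, 0, 0], "hand": 0},
    {"slide": [0, 0, 0.1], "delta_rot": [0, 0, 0], "hand": 0},
    {"slide": [0, 0, 0.05], "delta_rot": [0, 0, 0], "hand": 0},
    {"slide": [0, 0, 0], "delta_rot": [0, 0, 0], "hand": 0},
    {"slide": [0, 0, 0], "delta_rot": [0, 0, 0], "hand": 0},
  ],
)

```text
time_s: 59.42
eef_pos: [0.5986, -0.0447, 0.0609]
eef_rot: [-0.001, 0.998, 0.063, -0.001]
wrist_force: [-7.7, 5.3, 6.3]
opening: 0.109
```

Run:
```python
from h import *
jst()
```

```text
t 59.42 jig tcp [  43.3 -108.9   60.9] jF [-7.   6.2  6.3] phi-PSI 0.002 z [-0.002  0.002 -1.   ] op 0.109
```

Run:
```python
from h import *
c=ctrl.camera("scene"); cv2.imwrite("pics/s31.png",cv2.resize(c["frame"][160:250,235:365],(780,540),interpolation=cv2.INTER_CUBIC)[:,:,::-1])
```

```text
(no output)
```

View pics/s31.png

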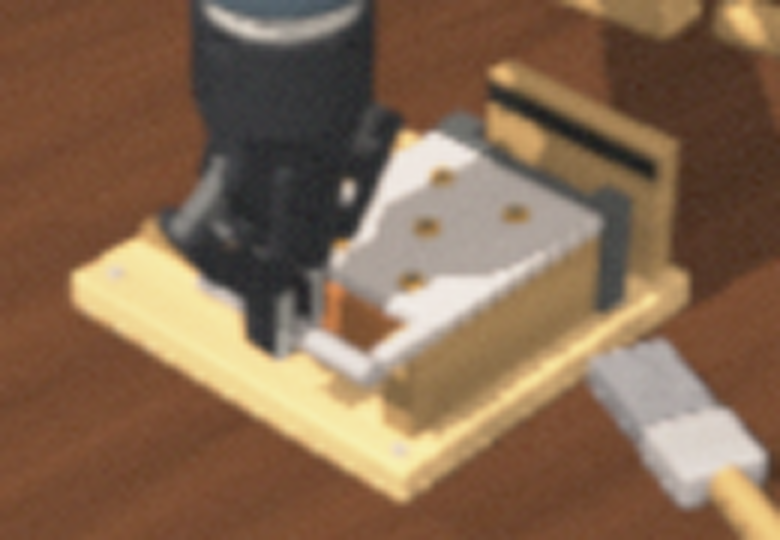

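The plate and bar end (370,370) match the first picture (372,372), so it is practically down. I'll press 1 mm more to confirm the stop.

Request:
drive_tool(
  deltas=[
    {"slide": [0, 0, 0.02], "delta_rot": [0, 0, 0], "hand": 0},
    {"slide": [0, 0, 0.02], "delta_rot": [0, 0, 0], "hand": 0},
    {"slide": [0, 0, 0], "delta_rot": [0, 0, 0], "hand": 0},
    {"slide": [0, 0, 0], "delta_rot": [0, 0, 0], "hand": 0},
    {"slide": [0, 0, 0], "delta_rot": [0, 0, 0], "hand": 0},
  ],
)

```text
time_s: 60.1
eef_pos: [0.5987, -0.0447, 0.0607]
eef_rot: [-0.001, 0.998, 0.063, -0.001]
wrist_force: [-13.5, 6.1, 18.6]
opening: 0.112
```

Run:
```python
from h import *
jst()
```

```text
t 60.1 jig tcp [  43.4 -108.9   60.7] jF [-12.6   7.7  18.6] phi-PSI 0.002 z [-0.002  0.001 -1.   ] op 0.112
```

That is a firm stop (18.6 N, no motion). I'll unload the force, open slowly and rise straight out.

Request:
drive_tool(
  deltas=[
    {"slide": [0, 0, -0.04], "delta_rot": [0, 0, 0], "hand": 0},
    {"slide": [0, 0, 0], "delta_rot": [0, 0, 0], "hand": 0},
    {"slide": [0, 0, 0], "delta_rot": [0, 0, 0], "hand": 0.2},
    {"slide": [0, 0, 0], "delta_rot": [0, 0, 0], "hand": 0.3},
    {"slide": [0, 0, 0], "delta_rot": [0, 0, 0], "hand": 0.3},
  ],
)

```text
time_s: 60.72
eef_pos: [0.5999, -0.0464, 0.0612]
eef_rot: [0.0, 0.998, 0.063, 0.001]
wrist_force: [-0.3, -0.6, 0.1]
opening: 0.299
```

Run:
```python
from h import *
jst()
c=ctrl.camera("wrist"); cv2.imwrite("pics/w32.png",c["frame"][:,:,::-1])
```

```text
t 60.73 jig tcp [  44.4 -110.7   61.2] jF [-0.3 -0.6  0.1] phi-PSI 0.001 z [ 0.001 -0.001 -1.   ] op 0.299
```

View pics/w32.png

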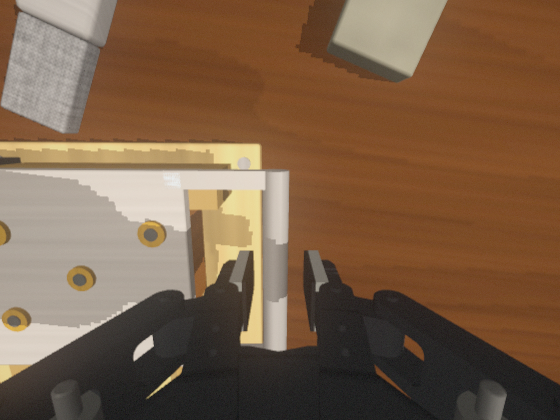

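The bar is free between the fingers (u 263–289, tips at 250 and 306) and the template is down. I'll rise straight and move away.

Request:
drive_tool(
  deltas=[
    {"slide": [0, 0, -0.2], "delta_rot": [0, 0, 0], "hand": 0.3},
    {"slide": [0, 0, -0.5], "delta_rot": [0, 0, 0], "hand": 0.3},
    {"slide": [0, 0, -0.8], "delta_rot": [0, 0, 0], "hand": 0.3},
    {"slide": [0, 0, -0.9], "delta_rot": [0, 0, 0], "hand": 0.3},
    {"slide": [0, 0, -0.9], "delta_rot": [0, 0, 0], "hand": 0.3},
  ],
)

```text
time_s: 61.4
eef_pos: [0.5993, -0.046, 0.2282]
eef_rot: [0.0, 0.998, 0.063, 0.0]
wrist_force: [0.5, -0.7, 0.4]
opening: 0.301
```

Request:
drive_tool(
  deltas=[
    {"slide": [-0.7, 0.7, 0], "delta_rot": [0, 0, 0], "hand": 0.3},
    {"slide": [-0.7, 0.7, 0], "delta_rot": [0, 0, 0], "hand": 0.3},
    {"slide": [-0.7, 0.7, 0], "delta_rot": [0, 0, 0], "hand": 0.3},
    {"slide": [-0.7, 0, 0], "delta_rot": [0, 0, 0], "hand": 0.3},
    {"slide": [0, 0, 0], "delta_rot": [0, 0, 0], "hand": 0.3},
  ],
)

```text
time_s: 62.02
eef_pos: [0.472, -0.1683, 0.2267]
eef_rot: [0.0, 0.998, 0.061, 0.0]
wrist_force: [0.3, -0.3, 1.1]
opening: 0.303
```

Run:
```python
from h import *
jst()
c=ctrl.camera("wrist"); cv2.imwrite("pics/w33.png",c["frame"][:,:,::-1])
c=ctrl.camera("scene"); cv2.imwrite("pics/s33.png",cv2.resize(c["frame"][160:250,235:365],(780,540),interpolation=cv2.INTER_CUBIC)[:,:,::-1])
c=ctrl.camera("top"); cv2.imwrite("pics/t33.png",c["frame"][:,:,::-1])
```

```text
t 62.02 jig tcp [ -97.5 -215.9  226.7] jF [ 0.3 -0.3  1.1] phi-PSI -0.001 z [ 0. -0. -1.] op 0.303
```

View pics/w33.png

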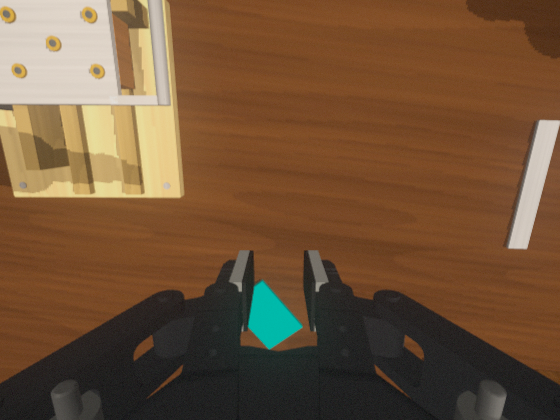

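View pics/s33.png

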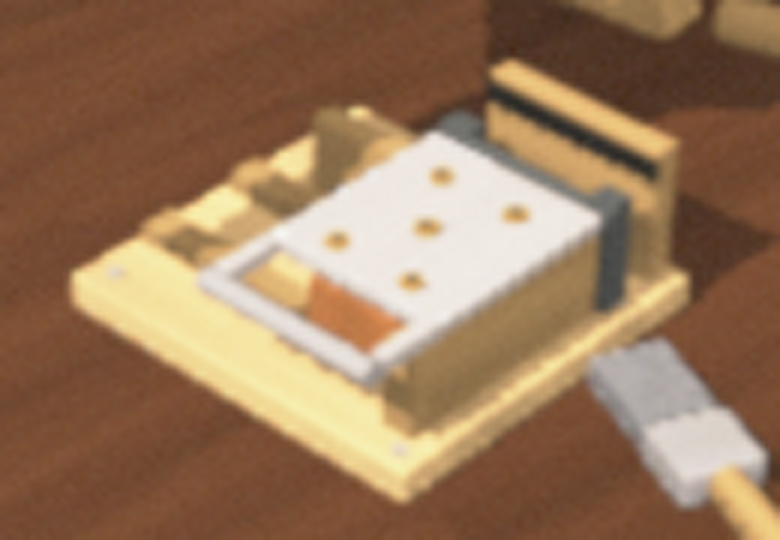

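View pics/t33.png

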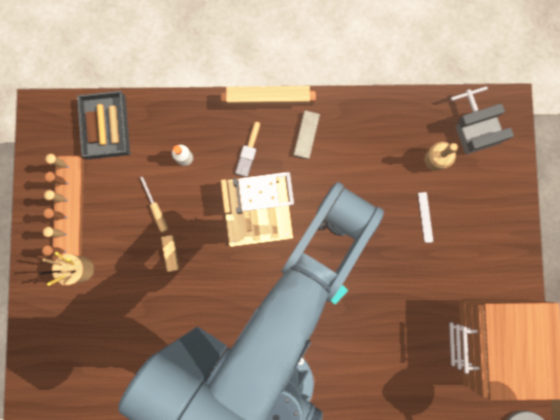

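The template is down as at the start, and the stack is visible through the handle opening (310–400, 280–345). The bench is clear of brown blanks, and the other objects sit at the same pixels as before. Handing in.

Run:
```python
from bench import ctrl
print(ctrl.hand_in())
```

```text
the job is handed in; nothing more can be done
None
```

The job is done and handed in after about 62 s of robot time. I swung the template up onto its back stop, stacked all five brown blanks on the runners, and tapped the pack into the corner. I then lowered the template onto its stop, held by the bar the whole way.

- **Pack squareness:** the final taps stopped firmly, at 8 N against the hinge-side fence and 16 N against the far fence, each at the same place as the tap before. The camera check agreed with a square pack to about 1–2 mm. It was 2–4 mm off along the hinge-side direction, which I put down to calibration or edge-reading error.
- **Template:** it met a firm stop at about 19 N. In the last picture it lies where it did at the start. While being lowered, the bar slipped about 4 mm within the grip but was not released until it was down.
- **One mishap:** on the third blank the fingers first slid over the top because they were too high. I re-gripped it lower, and the blank had not moved.
- **Other things on the bench:** they show at the same places in the last pictures. The turquoise piece was never reached for, and was partly hidden by the arm in the last overhead view. I saw no blank knocked aside.

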